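Charge a hot-mounting mould

ROBOT

A 6-joint arm with a two-finger parallel gripper is mounted at the origin on a cart in front of the work surface, level with it; the furniture and walls round the work are solid. World frame = base frame: x ahead of the robot, y to its left, z up, the work surface at z = 0. Lengths are in m, angles in rad, forces in N, time in s.
With the tool pointing down it reaches from about 0.35 to 0.725 m from the base axis. Payload 6 kg.
Tool frame: the origin (TCP) lies between the finger pads; the fingertips stand 22 mm ahead of it and the grasp point (between the pads) lies 3 mm ahead of it (robot.tips_ahead is the distance from the TCP to the fingertips, in m); z points along the fingers, y is the direction in which the jaws open and shut (so a half turn about z gives the same grasp; the last joint's range is limited). The gripper opens to 85 mm and grips with 20 to 120 N. Pads are 22 mm wide; open, the fingers measure 114 mm over their backs; the gripper's body (76 mm by 85 mm) begins 54 mm behind the grasp point. The pads swing forward as they close: fully open they stand 13 mm farther back than shut.
Start: joints at [-0.831, 0.04, 0.085, 0, -1.615, -0.334], TCP at [0.237, -0.551, 0.219] pointing down, gripper open.
Joint ranges: [-2.56, 2.56], [-1.29, 2.01], [-1.08, 1.49], [-3.29, 1.98], [-2.81, -0.18], [-2.99, 2.99]. Speed limits (rad/s): [2.57, 2.57, 3.01, 3.14, 3.14, 3.14].

INTERFACE

Orientations are given as a rotation vector (axis times angle).
In Python, from workcell import robot gives the robot as it stands.
- The arm moves only by the shell command python3 -m pendant 'ROWS' [FORCE]. ROWS is JSON, a list of rows, each an object of numbers: "dx", "dy", "dz": the shift along the tool's x, y, z in m; "ax", "ay", "az": the turn, a rotation vector about the tool's x, y, z in rad; "fingers": the closure, from 0 (fully open) to 1 (shut). A call has 1 to 8 rows; each row shifts and turns the commanded pose from where the row before left it, along the tool's axes as they then stand; what a row does not reach is not made up. A row lasts 1/8 s, in which the tool goes at most 62.5 mm and 10.7 degrees, less where a joint would pass 70% of its speed; a pose out of reach is approached as far as the arm can. A call with a gripper value outside its range is refused whole. The fingers move at their own pace and stop on an object; FORCE is the grip in N (left out, the last holds). Time passes only in rows, so rows that do not move let the fingers close. It gives the time, the measured TCP pose, the force and the opening at its end, in the units of the state.
- robot.sense(): the state, without advancing time (a new reading comes with each control period).
- robot.grab_frame(name): name is "side" or "top" or "wrist"; returns the picture (400x640x3 uint8, red, green, blue); there is no depth.
- robot.camera_info(name): a dict with "mtx" (3x3 intrinsics, pixels), "dist_coeffs" ([k1, k2, p1, p2, k3] as OpenCV has them; the pictures are not rectified), "R" (3x3) and "t" (3): a world point X has camera coordinates R X + t. Camera axes: x right, y down, z forward; pixel columns grow to the right and rows downward; lengths in m; the calibration is good to about 2 mm. A picture is of the moment at which its call begins: read the wrist's pose just before it. camera_info takes no time and is no camera call; for the wrist camera it gives the pose at the moment of the call.
- robot.job_done(): hands the job in, once; it reports no verdict.
The state is a dict: "time": time; "qpos": joint angles; "qd": joint speeds; "effort": joint torques, N m; "ee_pos": TCP position; "ee_rot": TCP orientation; "force": force on the tool from outside, world axes, zero at the start; "torque": the same for the moment, N m; "width": opening from 0.0 (shut) to 1.0 (fully open).
Only numpy, scipy, OpenCV 4.12 (cv2) and the standard library are available. Lean on these libraries where they do the work, as an engineer would, in place of code of your own. Each camera call takes 0.05 s, during which the arm holds its last target.

TASK

Charge the hot-mounting mould in this order: stand the hexagonal steel section centred on the spigot of the mould base, lower the sleeve over it until it sits fully home on the base, drop in the phenolic tablet that fits the bore, and close the mould with the plunger, which comes off its hanger by sliding it along the keyhole slot to the wide end and lifting it out. Leave the plunger hanging until the tablet is in, keep its lapped lower end from touching the bench, and leave the larger tablet and the finished mount where they are.

Things in the scene. Friction and masses are not known exactly. Their poses are not given: they have to be found in the camera images.
- mould_base: Round steel mould base fixed to the bench: flange 96 mm across and 14 mm thick, and in its middle a raised spigot 31 mm across whose flat top lies 26 mm above the bench (edge chamfered 2.5 mm). Origin: centre of the underside, on the bench; z up.
- sleeve: Loose steel mould sleeve, a thick tube standing upright: outside 54 mm, bore 34 mm, 66 mm high, 0.6 kg; bore belled to 42 mm at the top (4 mm deep), 40 mm at the bottom (3 mm deep). It fits over the spigot and then stands on the flange, its top 80 mm above the bench. Origin: centre of the lower end; z along the bore, up.
- section: Loose slice of bright hexagonal steel bar, lying on its ground face: 19 mm across flats, 22 mm across corners, 14 mm thick, 32 g. Origin: centre of the underside; z up, x square to a pair of flats.
- tablet: Loose red phenolic tablet, a plain short cylinder standing upright: 31 mm across, 24 mm high, edges chamfered 2 mm, 25 g. It slides freely down the 34 mm bore on to the section; there its underside is 40 mm and its top 64 mm above the bench. Origin: centre of the underside; z up.
- plunger: Loose steel plunger, 81 mm long, 0.45 kg, upright in the hanger's slot: body 31 mm across, 45 mm long (nose chamfered 3 mm, lower end lapped), then a groove 15 mm across, 12 mm long, then a head 46 mm across, 24 mm high, resting on the leaf (81 to 105 mm above the bench; lower end at 24 mm). In the closed mould it stands on the tablet, 16 mm inside the bore. Origin: centre of lower end; z up.
- hanger: Grey C-shaped bracket fixed to the bench, 114 x 80 mm, nothing above it. Its top leaf, 6 mm thick, top 81 mm above the bench, has a keyhole along x: wide end 40 mm across, centred at x = -32 mm, y = 0; from it a slot 19 mm wide to x = 21 mm (half-round end). The plunger hangs by its groove in the slot at x = 0 to 11 mm; its body passes up only through the wide end. Origin: on the bench; z up.
- large_tablet: Loose red phenolic tablet for another mould, too big for this bore: 40 mm across, 24 mm high. To be left alone. Origin: centre of the underside.
- finished_mount: Loose finished mount, tan plastic cylinder with a bright metal spot in its top, 30 mm across and 18 mm high, standing on the bench. To be left alone. Origin: centre of the underside.
Not all that is in view belongs to the job. Leave any brown or green look-alike of the sleeve alone.

How it is judged:
By the outcome, as a careful person would: the job done as asked, in the order asked, and still so for the second after the job is handed in, with the robot touching nothing.
It also fails if it takes over 128 s, if anything falls off the work surface, if the arm or the gripper's body presses on something with over 40 N, if the wrist force passes 120 N, or if a joint passes its speed limit or range.

## Working session

There is one attempt and no reset: what is moved stays moved. The work goes in short steps, Python scripts to look and compute and a shell command to move; the robot and the scene stay as the last step left them, time stands still between calls to the robot, and variables do not carry over. Pictures are saved under pics/ and viewed, and the job is handed in when it is done.

```bash
ls; mkdir -p pics
python3 - <<'E'
from workcell import robot
import cv2,numpy as np
s=robot.sense();print({k:(np.round(v,3).tolist()) for k,v in s.items()}, robot.tips_ahead)
for n in ["side","top","wrist"]:
    ci=robot.camera_info(n);print(n,{k:np.round(v,3).tolist() for k,v in ci.items()})
    cv2.imwrite(f"pics/a_{n}.png",robot.grab_frame(n)[:,:,::-1])
E
```

```text
pics
{'time': 0.0, 'qpos': [-0.831, 0.041, 0.084, -0.001, -1.616, -0.334], 'qd': [0.001, -0.001, -0.002, 0.0, -0.0, -0.0], 'effort': [-0.0, -36.819, 34.742, 6.932, -0.005, -0.0], 'ee_pos': [0.237, -0.551, 0.218], 'ee_rot': [0.633, -3.077, -0.003], 'force': [0.769, 0.634, 0.467], 'torque': [-0.039, 0.01, -0.006], 'width': 0.999} 0.022
side {'mtx': [[379.325, 0.0, 318.042], [0.0, 379.325, 198.044], [0.0, 0.0, 1.0]], 'dist_coeffs': [-0.065, 0.0, 0.0, 0.0, 0.0], 'R': [[-1.0, -0.025, 0.003], [-0.014, 0.453, -0.892], [0.021, -0.891, -0.453]], 't': [0.514, 0.044, 0.975]}
top {'mtx': [[372.683, 0.0, 318.764], [0.0, 372.683, 196.428], [0.0, 0.0, 1.0]], 'dist_coeffs': [0.004, 0.0, 0.0, 0.0, 0.0], 'R': [[-0.03, -1.0, -0.003], [-0.983, 0.03, -0.18], [0.18, -0.002, -0.984]], 't': [0.058, 0.508, 1.16]}
wrist {'mtx': [[311.635, 0.0, 321.422], [0.0, 311.635, 201.177], [0.0, 0.0, 1.0]], 'dist_coeffs': [-0.018, 0.0, 0.0, 0.0, 0.0], 'R': [[-0.396, 0.918, 0.0], [0.886, 0.382, 0.265], [0.243, 0.105, -0.964]], 't': [0.6, -0.035, 0.379]}
```

View pics/a_top.png

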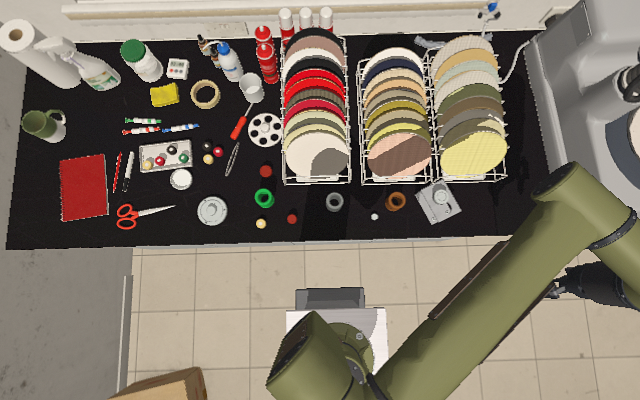

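View pics/a_side.png

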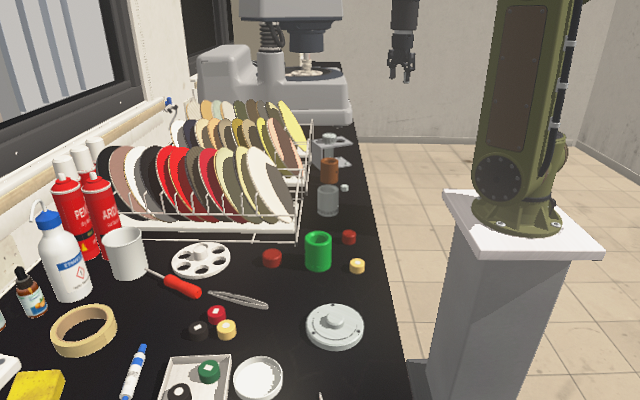

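View pics/a_wrist.png

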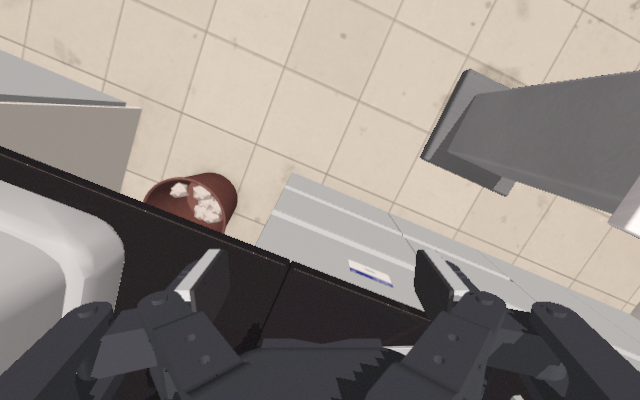

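The top view shows the base at (212,211), green tube (264,198), grey tube (335,202), brown tube (396,201), hanger with plunger (439,202), small bright piece (374,216), red discs (265,171) and (292,219), and a tan disc (261,223). I'll measure these and enlarge them.

```bash
cat > h.py <<'E'
from workcell import robot
import cv2,numpy as np
from scipy.spatial.transform import Rotation as Ro
def ray(ci,px):
    p=cv2.undistortPoints(np.array(px,float).reshape(-1,1,2),np.array(ci['mtx']),np.array(ci['dist_coeffs'])).reshape(-1,2)
    R=np.array(ci['R']);t=np.array(ci['t'])
    d=np.c_[p,np.ones(len(p))]@R
    return -R.T@t,d
def onplane(ci,px,z):
    c,d=ray(ci,px); return c+d*((z-c[2])/d[:,2])[:,None]
def tri(rays):
    A=np.zeros((3,3));b=np.zeros(3)
    for c,d in rays:
        d=d.ravel()/np.linalg.norm(d);P=np.eye(3)-np.outer(d,d);A+=P;b+=P@c
    x=np.linalg.solve(A,b)
    return x,[np.linalg.norm((np.eye(3)-np.outer(d.ravel(),d.ravel())/(d.ravel()@d.ravel()))@(x-c)) for c,d in rays]
def proj(ci,X):
    R=np.array(ci['R']);rv,_=cv2.Rodrigues(R)
    return cv2.projectPoints(np.array(X,float).reshape(-1,1,3),rv,np.array(ci['t'],float),np.array(ci['mtx']),np.array(ci['dist_coeffs']))[0].reshape(-1,2)
def tool():
    s=robot.sense();R=Ro.from_rotvec(s['ee_rot']).as_matrix();return np.array(s['ee_pos']),R,s
def shift(P):
    p,R,s=tool();d=R.T@(np.array(P)-p);return d
E
python3 - <<'E'
from h import *
t=robot.camera_info("top")
for n,px,z in [("base",(212,211),.02),("green",(264,198),.066),("grey",(335,202),.066),("brown",(396,201),.066),("plunger",(439,202),.105),("sect",(374,216),.014),("redA",(265,171),.024),("redB",(292,219),.024),("tan",(261,223),.018)]:
    print(n,np.round(onplane(t,px,z)[0],3), np.round(proj(robot.camera_info("side"),onplane(t,px,z)),0))
im=cv2.imread("pics/a_top.png")[150:240,185:465]
cv2.imwrite("pics/b_top.png",cv2.resize(im,None,fx=2.8,fy=2.8,interpolation=cv2.INTER_CUBIC))
im=cv2.imread("pics/a_side.png")[110:370,220:420]
cv2.imwrite("pics/b_side.png",cv2.resize(im,None,fx=2.3,fy=2.3,interpolation=cv2.INTER_CUBIC))
E
```

```text
base [0.476 0.395 0.02 ] [[335. 317.]]
green [0.506 0.217 0.066] [[319. 236.]]
grey [ 0.486 -0.008  0.066] [[329. 188.]]
brown [ 0.483 -0.202  0.066] [[330. 160.]]
plunger [ 0.47  -0.325  0.105] [[334. 135.]]
sect [ 0.444 -0.137  0.014] [[343. 185.]]
redA [0.605 0.219 0.024] [[271. 253.]]
redB [0.441 0.132 0.024] [[349. 232.]]
tan [0.432 0.234 0.018] [[356. 261.]]
```

View pics/b_top.png

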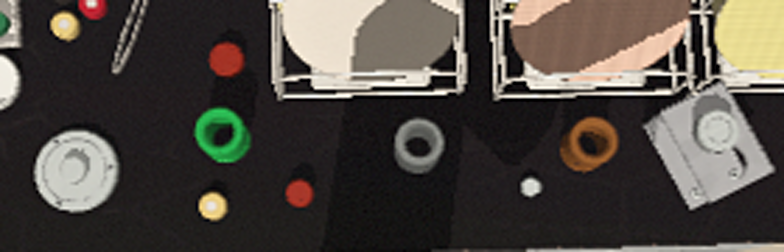

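View pics/b_side.png

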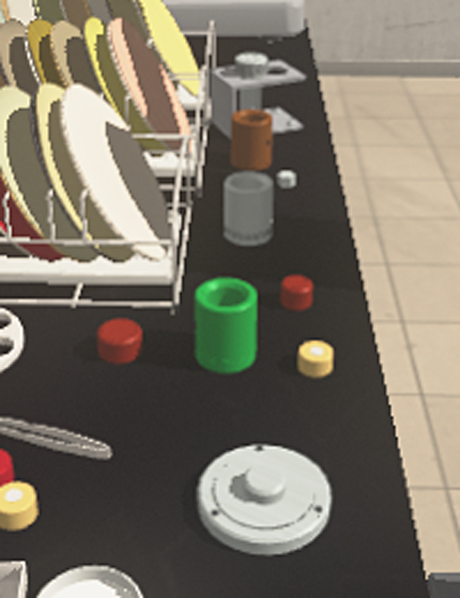

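The shapes are clear. The grey tube at (335,202) is the sleeve; the green and brown ones are look-alikes. Red (292,219) is visibly smaller than red (265,171), so it should be the tablet. I'll confirm both close up with the wrist camera. First I'll square up the tool and move over to the section and hanger.

```bash
python3 -m pendant '[{"dz":-0.03,"az":0.135},{"dz":-0.03,"az":0.135},{"dz":-0.03,"az":0.136},{"dx":-0.03,"dy":0.045},{"dx":-0.03,"dy":0.045},{"dx":-0.03,"dy":0.045},{"dx":-0.03,"dy":0.045},{"dx":-0.03,"dy":0.045}]'
python3 -m pendant '[{"dx":-0.02,"dy":0.045},{"dx":-0.02,"dy":0.02},{},{}]'
python3 - <<'E'
from h import *
p,R,s=tool();print(np.round(p,4),np.round(R,3).tolist(),np.round(s['qpos'],3))
ci=robot.camera_info("wrist");R2=np.array(ci['R']);print("cam in tool",R.T@(-R2.T@np.array(ci['t'])-p), (R2@R).round(3))
cv2.imwrite("pics/c_w.png",robot.grab_frame("wrist")[:,:,::-1])
E
```

```text
[ 0.2368 -0.551   0.218 ] [[-0.919, -0.395, -0.001], [-0.395, 0.919, 0.001], [0.0, 0.001, -1.0]] [-0.831  0.041  0.084 -0.    -1.615 -0.334]
cam in tool [ 0.06624232 -0.00050445 -0.15630582] [[ 0.001  1.     0.001]
 [-0.964  0.001 -0.265]
 [-0.265 -0.001  0.964]]schema error: expected keys dx, dy, dz, ax, ay, az, fingers
schema error: expected keys dx, dy, dz, ax, ay, az, fingers
```

View pics/c_w.png

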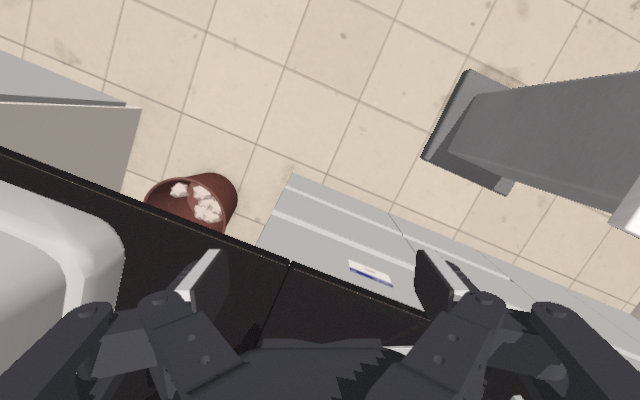

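```bash
python3 -m pendant '[{"dx":0,"dy":0,"dz":-0.03,"ax":0,"ay":0,"az":0.135,"fingers":0},{"dx":0,"dy":0,"dz":-0.03,"ax":0,"ay":0,"az":0.135,"fingers":0},{"dx":0,"dy":0,"dz":-0.03,"ax":0,"ay":0,"az":0.136,"fingers":0},{"dx":-0.03,"dy":0.045,"dz":0,"ax":0,"ay":0,"az":0,"fingers":0},{"dx":-0.03,"dy":0.045,"dz":0,"ax":0,"ay":0,"az":0,"fingers":0},{"dx":-0.03,"dy":0.045,"dz":0,"ax":0,"ay":0,"az":0,"fingers":0},{"dx":-0.03,"dy":0.045,"dz":0,"ax":0,"ay":0,"az":0,"fingers":0},{"dx":-0.03,"dy":0.045,"dz":0,"ax":0,"ay":0,"az":0,"fingers":0}]'
python3 -m pendant '[{"dx":-0.02,"dy":0.045,"dz":0,"ax":0,"ay":0,"az":0,"fingers":0},{"dx":-0.02,"dy":0.03,"dz":0,"ax":0,"ay":0,"az":0,"fingers":0},{"dx":0,"dy":0,"dz":0,"ax":0,"ay":0,"az":0,"fingers":0},{"dx":0,"dy":0,"dz":0,"ax":0,"ay":0,"az":0,"fingers":0}]'
python3 - <<'E'
from h import *
p,R,s=tool();print(np.round(p,4),np.round(R,3).tolist(),np.round(s['qpos'],3))
cv2.imwrite("pics/c_w1.png",robot.grab_frame("wrist")[:,:,::-1])
E
```

```text
time: 1.2
ee_pos: [0.3876, -0.3246, 0.3087]
ee_rot: [0.0, 3.141, 0.0]
force: [0.9, -0.4, -0.3]
width: 0.998
time: 1.7
ee_pos: [0.4268, -0.2514, 0.3087]
ee_rot: [0.0, -3.141, 0.0]
force: [-0.4, -0.1, -0.7]
width: 1.002
[ 0.4268 -0.2514  0.3087] [[-1.0, -0.0, -0.0], [-0.0, 1.0, -0.0], [0.0, -0.0, -1.0]] [-0.124 -0.208  0.016  0.    -1.796 -1.446]
```

View pics/c_w1.png

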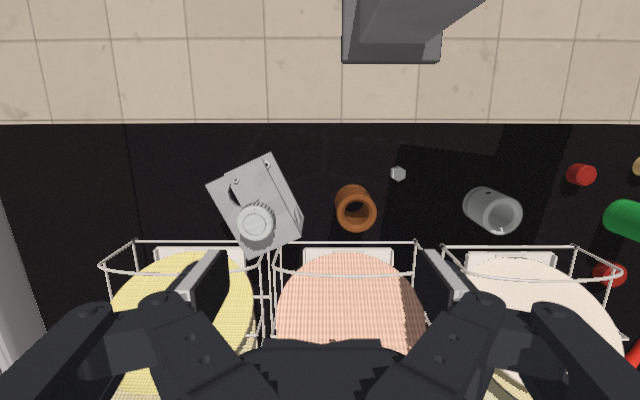

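Run:
```python
from h import *
im=cv2.imread("pics/c_w1.png")
cv2.imwrite("pics/c_crop.png",cv2.resize(im[140:270,195:425],None,fx=3.4,fy=3.4,interpolation=cv2.INTER_CUBIC))
ci=robot.camera_info("wrist")
m=cv2.inRange(cv2.cvtColor(im,cv2.COLOR_BGR2GRAY)[160:188,385:412],110,255)
c=max(cv2.findContours(m,0,1)[0],key=cv2.contourArea)
M=cv2.moments(c);px=(M['m10']/M['m00']+385,M['m01']/M['m00']+160);print(px,cv2.contourArea(c))
print(onplane(ci,px,.014),onplane(ci,px,.007))
```

```text
(397.8233082706767, 173.57894736842104) 133.0
[[ 0.44263914 -0.14031134  0.014     ]] [[ 0.44391255 -0.13858055  0.007     ]]
```

View pics/c_crop.png

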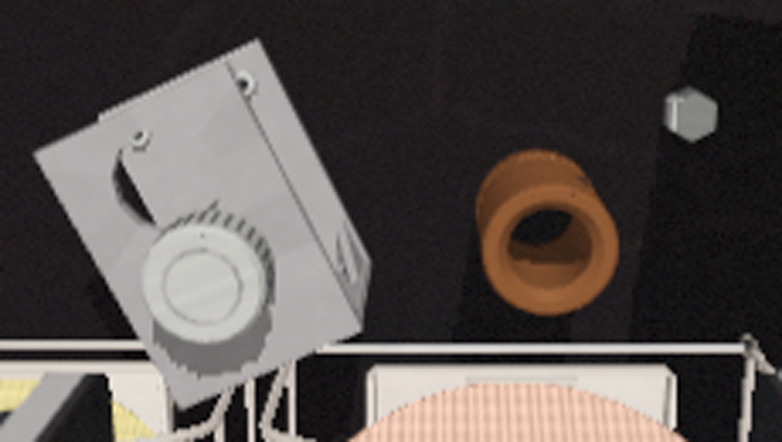

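Section at (397,173) and hanger with plunger at (255,222) in the wrist view. The dark crescent at (235,193) is the keyhole's wide end, on the robot side of the leaf. I'll descend over the section for a second view.

```bash
python3 -m pendant '[{"dx":-0.006,"dy":0.038,"dz":0.035,"ax":0,"ay":0,"az":0,"fingers":0},{"dx":-0.006,"dy":0.038,"dz":0.035,"ax":0,"ay":0,"az":0,"fingers":0},{"dx":-0.006,"dy":0.037,"dz":0.04,"ax":0,"ay":0,"az":0,"fingers":0},{"dx":0,"dy":0,"dz":0.04,"ax":0,"ay":0,"az":0,"fingers":0},{"dx":0,"dy":0,"dz":0,"ax":0,"ay":0,"az":0,"fingers":0},{"dx":0,"dy":0,"dz":0,"ax":0,"ay":0,"az":0,"fingers":0}]'
python3 - <<'E'
from h import *
p,R,s=tool();print(np.round(p,4))
ci=robot.camera_info("wrist");im=robot.grab_frame("wrist")[:,:,::-1].copy()
cv2.imwrite("pics/d_w.png",im)
print(proj(ci,[[.4437,-.1386,.014]]))
E
```

```text
time: 2.5
ee_pos: [0.4454, -0.1394, 0.1609]
ee_rot: [0.003, 3.139, -0.001]
force: [0.7, -0.3, 0.3]
width: 0.998
[ 0.4454 -0.1394  0.1609]
[[322.83833369 182.2654316 ]]
```

View pics/d_w.png

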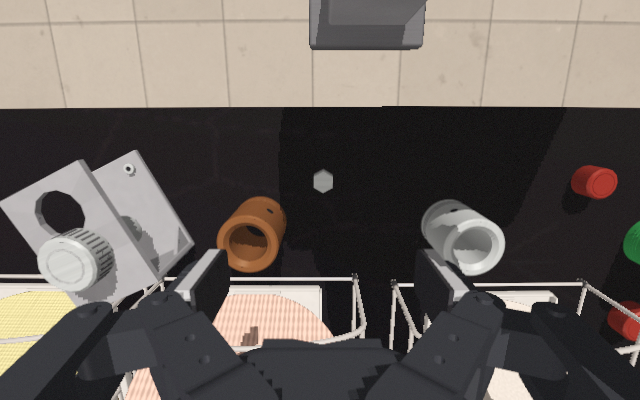

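The hexagonal section is at (323,181), the brown tube at (248,240), the sleeve at (465,245), the wide hole of the hanger at (60,213) and the plunger head at (68,262).

Run:
```python
from h import *
im=cv2.imread("pics/d_w.png");ci=robot.camera_info("wrist")
def blob(im,x0,y0,x1,y1,th):
    m=cv2.inRange(cv2.cvtColor(im,cv2.COLOR_BGR2GRAY)[y0:y1,x0:x1],th,255)
    c=max(cv2.findContours(m,0,1)[0],key=cv2.contourArea)+np.array([x0,y0])
    return c.reshape(-1,2)
c=blob(im,300,160,345,200,90)
P=onplane(ci,c,.014)[:,:2]
M=cv2.moments(c);px=np.array([M['m10']/M['m00'],M['m01']/M['m00']]);print(px,c.min(0),c.max(0))
print("centre z=.014",onplane(ci,px,.014),"z=.007",onplane(ci,px,.007))
for a in range(0,180,10):
    u=np.array([np.cos(np.radians(a)),np.sin(np.radians(a))]);q=P@u;print(a,round((q.max()-q.min())*1e3,1),end='; ')
# height from two views (blob centroids)
R=np.array(ci['R']);
import copy
c1=copy.deepcopy(ci);dp=np.array([.4268,-.2514,.3087])-np.array([.4454,-.1394,.1609])
C=-R.T@np.array(ci['t'])+dp;c1['t']=-R@C
print("\ntri",tri([ray(ci,px),ray(c1,(397.8,173.6))]))
cv2.imwrite("pics/d_crop.png",cv2.resize(im[150:210,290:360],None,fx=8,fy=8,interpolation=cv2.INTER_CUBIC))
cv2.imwrite("pics/d_crop2.png",cv2.resize(im[140:310,0:210],None,fx=3.5,fy=3.5,interpolation=cv2.INTER_CUBIC))
```

```text
[322.88373333 181.02026667] [314 170] [332 192]
centre z=.014 [[ 0.44291694 -0.13837967  0.014     ]] z=.007 [[ 0.44438844 -0.13835969  0.007     ]]
0 22.3; 10 22.1; 20 21.3; 30 20.5; 40 21.1; 50 21.5; 60 21.6; 70 21.0; 80 19.7; 90 18.0; 100 19.5; 110 20.6; 120 21.0; 130 20.8; 140 20.7; 150 20.6; 160 21.6; 170 22.3; 
tri (array([ 0.44503479, -0.13830149,  0.00673098]), [np.float64(0.000579997984311121), np.float64(0.0005799979843112268)])
```

View pics/d_crop.png

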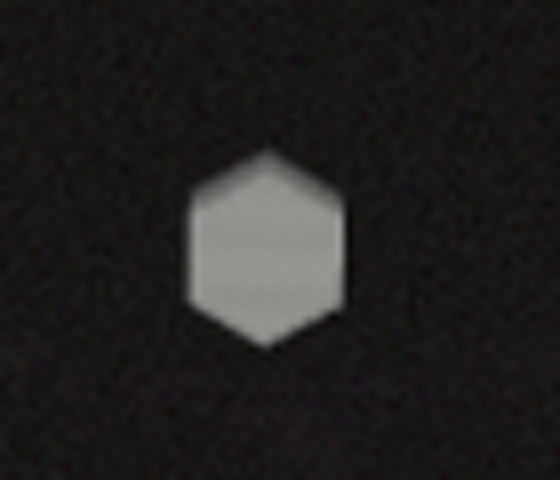

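View pics/d_crop2.png

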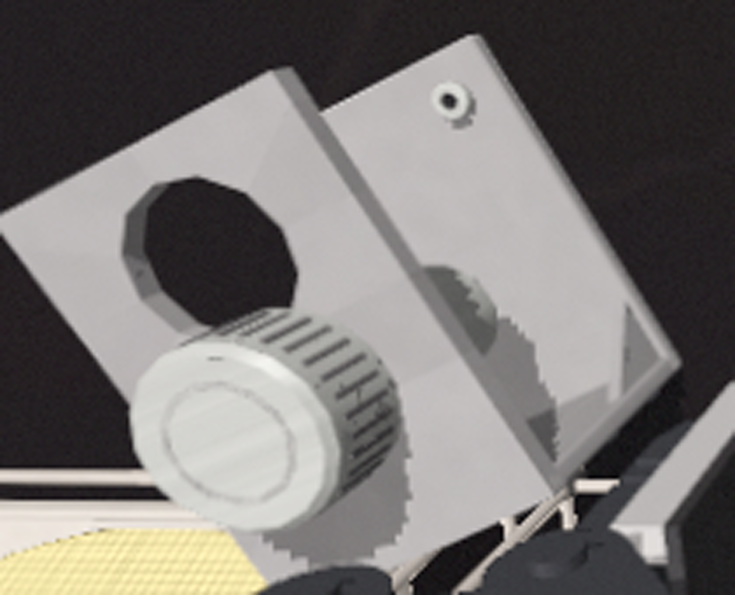

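The section stands at about (0.444, -0.138), and triangulating its centroid gives mid-height at 7 mm, so its top is at about 14 mm. One pair of flats is square to Y, so the jaws already suit it. The brown tube is close on one side, so I half-close before going down.

```bash
python3 -m pendant '[{"dx":0.001,"dy":0.0015,"dz":0.02,"ax":0,"ay":0,"az":0,"fingers":0.5},{"dx":0,"dy":0,"dz":0.02,"ax":0,"ay":0,"az":0,"fingers":0.5},{"dx":0,"dy":0,"dz":0.02,"ax":0,"ay":0,"az":0,"fingers":0.5},{"dx":0,"dy":0,"dz":0.02,"ax":0,"ay":0,"az":0,"fingers":0.5},{"dx":0,"dy":0,"dz":0.02,"ax":0,"ay":0,"az":0,"fingers":0.5},{"dx":0,"dy":0,"dz":0.02,"ax":0,"ay":0,"az":0,"fingers":0.5},{"dx":0,"dy":0,"dz":0.016,"ax":0,"ay":0,"az":0,"fingers":0.5},{"dx":0,"dy":0,"dz":0,"ax":0,"ay":0,"az":0,"fingers":0.5}]' 30
python3 - <<'E'
from h import *
p,R,s=tool();print(np.round(p,4),s['width'])
im=robot.grab_frame("wrist")[:,:,::-1].copy()
cv2.imwrite("pics/e_w.png",im)
E
```

```text
time: 3.55
ee_pos: [0.4432, -0.137, 0.0218]
ee_rot: [-0.001, -3.139, 0.0]
force: [0.5, 0.0, -0.1]
width: 0.498
[ 0.4432 -0.137   0.0218] 0.49784409061804974
```

View pics/e_w.png

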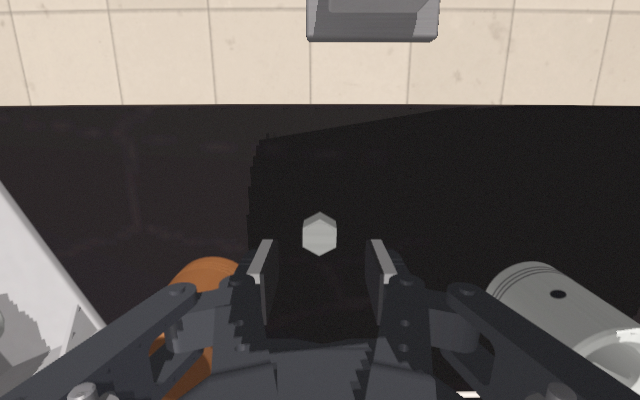

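Run:
```python
from h import *
ci=robot.camera_info("wrist");im=cv2.imread("pics/e_w.png")
print(onplane(ci,[(319.5,235.5),(319.5,233.5)],.014),onplane(ci,(319.5,257),.014))
cv2.imwrite("pics/e_crop.png",cv2.resize(im[200:330,240:400],None,fx=4.5,fy=4.5))
```

```text
[[ 0.4435055  -0.13841135  0.014     ]
 [ 0.44229424 -0.13841022  0.014     ]] [[ 0.45681765 -0.13842391  0.014     ]]
```

View pics/e_crop.png

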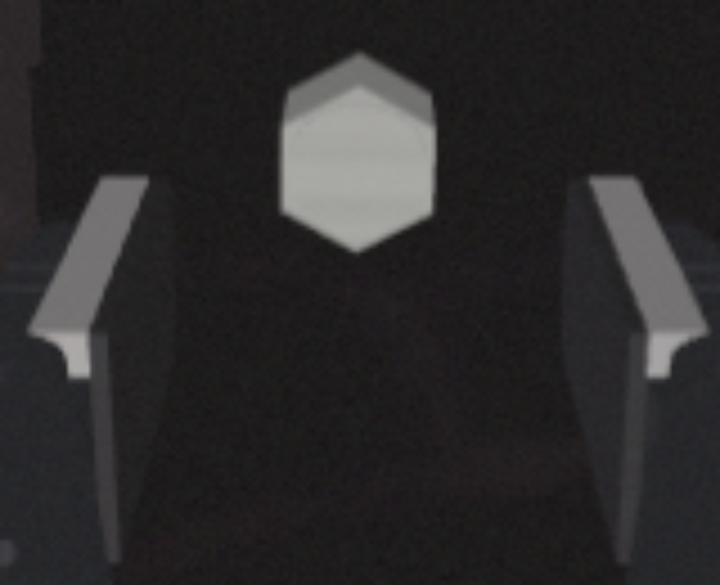

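The section is between the pads, top face centred at (320,237), or (0.4447, -0.1384). I'll trim by about 1.5 mm, raise 4 mm and close.

```bash
python3 -m pendant '[{"dx":-0.0015,"dy":-0.0014,"dz":-0.004,"ax":0,"ay":0,"az":0,"fingers":0.5},{"dx":0,"dy":0,"dz":0,"ax":0,"ay":0,"az":0,"fingers":0.5},{"dx":0,"dy":0,"dz":0,"ax":0,"ay":0,"az":0,"fingers":0.9},{"dx":0,"dy":0,"dz":0,"ax":0,"ay":0,"az":0,"fingers":0.9},{"dx":0,"dy":0,"dz":0,"ax":0,"ay":0,"az":0,"fingers":0.9},{"dx":0,"dy":0,"dz":0,"ax":0,"ay":0,"az":0,"fingers":0.9},{"dx":0,"dy":0,"dz":-0.03,"ax":0,"ay":0,"az":0,"fingers":0.9},{"dx":0,"dy":0,"dz":-0.06,"ax":0,"ay":0,"az":0,"fingers":0.9}]' 30
python3 - <<'E'
from h import *
p,R,s=tool();print(np.round(p,4),s['width'],np.round(s['force'],2))
im=robot.grab_frame("wrist")[:,:,::-1].copy()
cv2.imwrite("pics/f_w.png",cv2.resize(im[180:330,220:420],None,fx=4,fy=4))
E
```

```text
time: 4.6
ee_pos: [0.4437, -0.1381, 0.1153]
ee_rot: [-0.0, -3.136, -0.0]
force: [2.3, -0.2, 0.3]
width: 0.104
[ 0.4437 -0.1381  0.1153] 0.10434892863033361 [ 2.33 -0.16  0.26]
```

View pics/f_w.png

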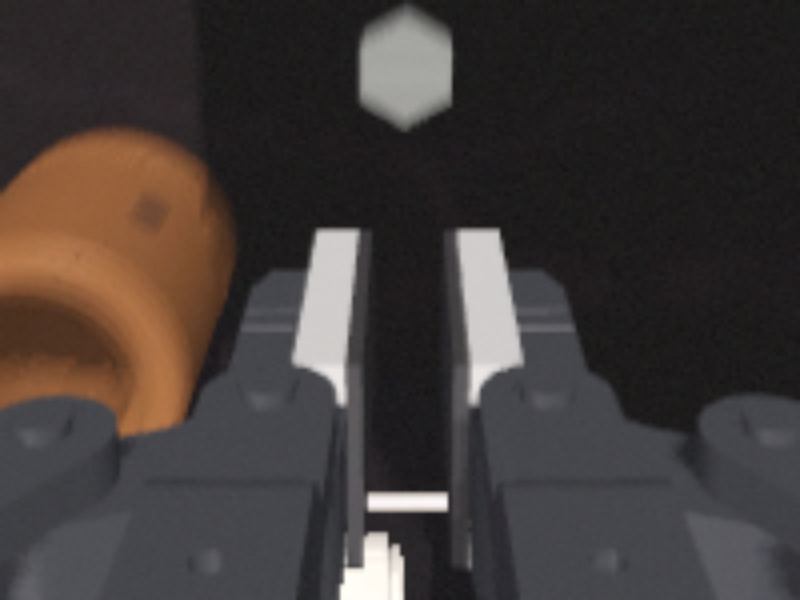

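The grasp missed. The section still lies on the bench at (321,198), apparently undisturbed, and the pads shut without it. I'll check whether that was timing or geometry.

Run:
```python
from h import *
ci=robot.camera_info("wrist")
print(onplane(ci,(220+405/4,180+70/4),.014))
p,R,s=tool();print(p,s['width'],s['time'])
for d in [(.011,.01,.022),(-.011,.01,.022),(.011,.01,.0),(-.011,.01,-.0),(.011,.01,-.016),(0,0,.003)]:
    print(d,proj(ci,[p+R@np.array(d)]))
```

```text
[[ 0.45378184 -0.14046432  0.014     ]]
[ 0.44810485 -0.13950496  0.12664642] 0.09847812528456655 4.65
(0.011, 0.01, 0.022) [[338.69053822 210.81265476]]
(-0.011, 0.01, 0.022) [[338.12298211 244.8625503 ]]
(0.011, 0.01, 0.0) [[340.85518447 223.0580613 ]]
(-0.011, 0.01, -0.0) [[340.13911831 260.88885728]]
(0.011, 0.01, -0.016) [[342.81288396 234.13704803]]
(0, 0, 0.003) [[321.97330566 240.14214234]]
```

Run:
```python
from h import *
robot.grab_frame("wrist")
p,R,s=tool();print(p,np.round(R,3).tolist(),s['width'],s['time'],np.round(s['force'],1))
ci=robot.camera_info("side")
a=robot.grab_frame("side")[:,:,::-1].copy()
for d in [(0,0,0),(0,0,.022),(0,0,-.05)]:
    q=proj(ci,[p+R@np.array(d)])[0];print(d,q);cv2.circle(a,(int(round(q[0])),int(round(q[1]))),1,(0,0,255),-1)
cv2.imwrite("pics/g_s.png",cv2.resize(a[70:230,260:440],None,fx=3.6,fy=3.6))
w=robot.grab_frame("wrist")[:,:,::-1].copy();cv2.imwrite("pics/g_w.png",w)
```

```text
[ 0.44874421 -0.13900684  0.12415878] [[-1.0, -0.0, 0.011], [-0.0, 1.0, -0.002], [-0.011, -0.002, -1.0]] 0.0999368051124129 4.7 [0.5 0.9 0.6]
(0, 0, 0) [342.8973642  148.91260932]
(0, 0, 0.022) [342.56052834 156.35129648]
(0, 0, -0.05) [343.68132954 131.50000078]
```

View pics/g_s.png

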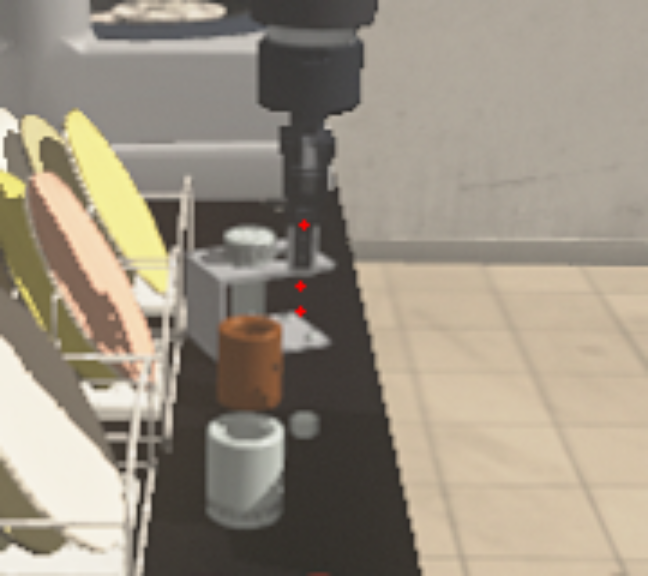

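View pics/g_w.png

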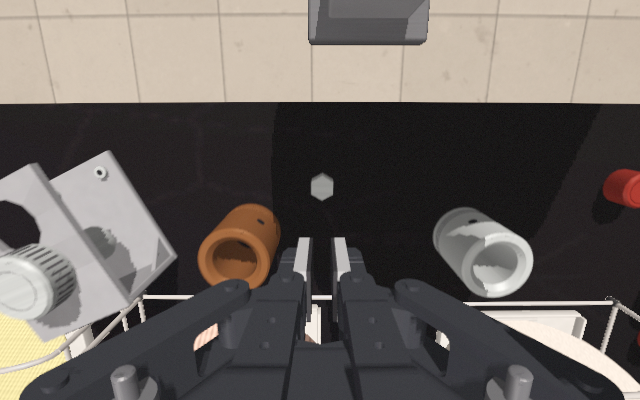

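The side view shows the real fingertips ending at about (335,145), well above the projected tip point at (343,156). The wrist view agrees, with the pad ends at row 238. So the fingers really end about 15 mm *behind* the reported TCP, not 22 mm ahead. I'll measure this more exactly.

Run:
```python
from h import *
for f,r in [("pics/g_w.png",(270,225,370,335)),("pics/d_w.png",(190,235,300,335)),("pics/d_w.png",(345,235,480,335))]:
    im=cv2.imread(f)[r[1]:r[3],r[0]:r[2]];
    g=cv2.resize(im,None,fx=5,fy=5,interpolation=cv2.INTER_NEAREST)
    g=np.clip(g.astype(float)*1.8+15,0,255).astype(np.uint8)
    cv2.imwrite(f"pics/g_{r[0]}.png",g)
```

```text
(no output)
```

View pics/g_270.png

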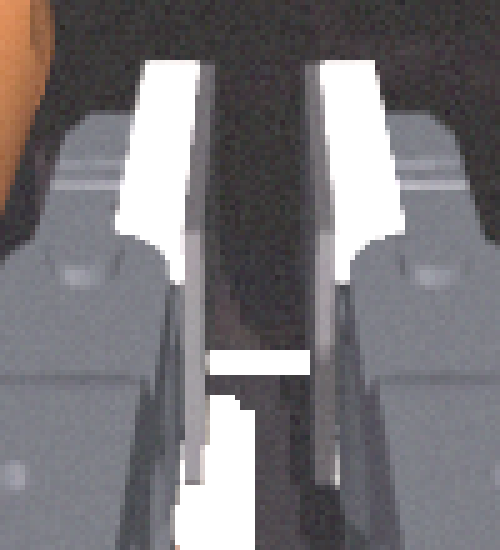

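View pics/g_190.png

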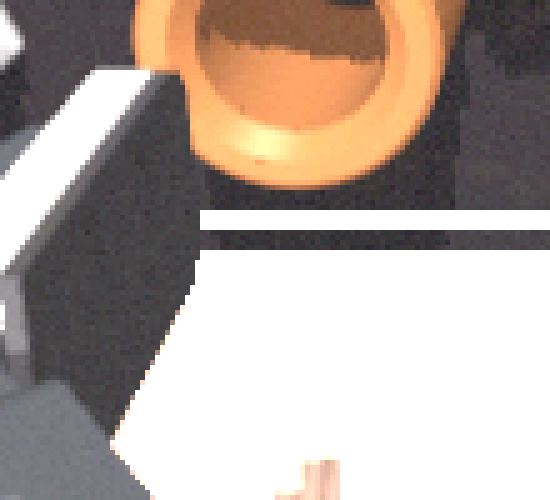

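View pics/g_345.png

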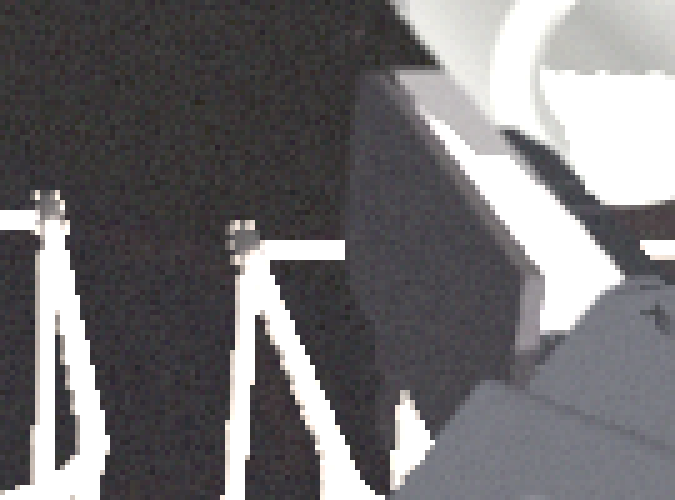

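The fingertips are at tool z ≈ -28 mm fully open and about -16 mm nearly shut. Everything must therefore go roughly 38 mm lower than the stated tool offset implies. I'll reopen halfway, descend and verify.

```bash
python3 -m pendant '[{"dx":0,"dy":0,"dz":0,"ax":0,"ay":0,"az":0,"fingers":0.5},{"dx":0,"dy":0,"dz":0,"ax":0,"ay":0,"az":0,"fingers":0.5},{"dx":0,"dy":0,"dz":0,"ax":0,"ay":0,"az":0,"fingers":0.5},{"dx":0,"dy":0,"dz":0.03,"ax":0,"ay":0,"az":0,"fingers":0.5},{"dx":0,"dy":0,"dz":0.03,"ax":0,"ay":0,"az":0,"fingers":0.5},{"dx":0,"dy":0,"dz":0.02,"ax":0,"ay":0,"az":0,"fingers":0.5},{"dx":0,"dy":0,"dz":0.01,"ax":0,"ay":0,"az":0,"fingers":0.5},{"dx":0,"dy":0,"dz":0,"ax":0,"ay":0,"az":0,"fingers":0.5}]' 30
python3 -m pendant '[{"dx":0,"dy":0,"dz":0.01,"ax":0,"ay":0,"az":0,"fingers":0.5},{"dx":0,"dy":0,"dz":0,"ax":0,"ay":0,"az":0,"fingers":0.5}]'
python3 - <<'E'
from h import *
p,R,s=tool();print(np.round(p,4),s['width'])
ci=robot.camera_info("wrist")
im=robot.grab_frame("wrist")[:,:,::-1].copy()
cv2.imwrite("pics/h_w.png",im)
g=cv2.cvtColor(im,cv2.COLOR_BGR2GRAY)
m=cv2.inRange(g[180:240,300:345],130,255)
c=max(cv2.findContours(m,0,1)[0],key=cv2.contourArea).reshape(-1,2)+[300,180]
print(c.min(0),c.max(0)); mid=(c.min(0)+c.max(0)+0.0)/2;print(mid,onplane(ci,mid,.014))
cv2.imwrite("pics/h_crop.png",cv2.resize(im[190:300,240:400],None,fx=4.5,fy=4.5))
E
```

```text
time: 5.8
ee_pos: [0.4451, -0.1383, 0.0264]
ee_rot: [-0.0, -3.14, 0.0]
force: [0.4, -0.7, 0.7]
width: 0.5
time: 6.05
ee_pos: [0.4452, -0.1381, 0.0163]
ee_rot: [-0.0, -3.141, -0.0]
force: [-0.1, 0.1, -0.2]
width: 0.5
[ 0.4452 -0.1381  0.0163] 0.4995291232068678
[304 218] [338 239]
[321.  228.5] [[ 0.43807294 -0.1386155   0.014     ]]
```

View pics/h_crop.png

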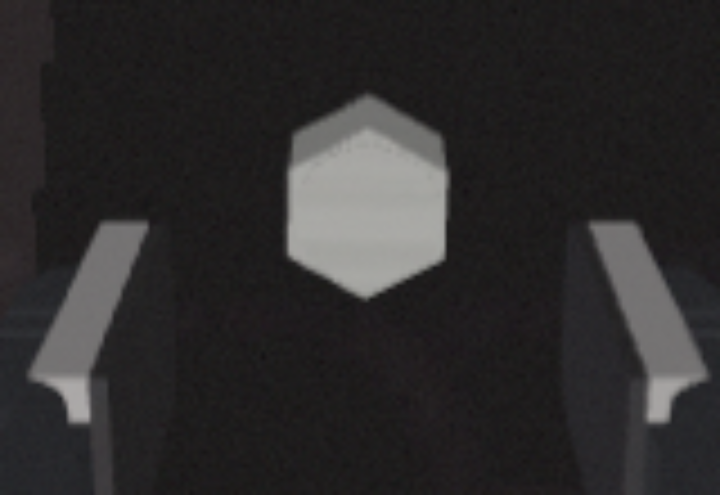

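```bash
python3 -m pendant '[{"dx":0.001,"dy":0,"dz":0.012,"ax":0,"ay":0,"az":0,"fingers":0.5},{"dx":0,"dy":0,"dz":0.012,"ax":0,"ay":0,"az":0,"fingers":0.5},{"dx":0,"dy":0,"dz":0.004,"ax":0,"ay":0,"az":0,"fingers":0.5},{"dx":0,"dy":0,"dz":0,"ax":0,"ay":0,"az":0,"fingers":0.5},{"dx":0,"dy":0,"dz":0,"ax":0,"ay":0,"az":0,"fingers":0.9},{"dx":0,"dy":0,"dz":0,"ax":0,"ay":0,"az":0,"fingers":0.9},{"dx":0,"dy":0,"dz":0,"ax":0,"ay":0,"az":0,"fingers":0.9},{"dx":0,"dy":0,"dz":0,"ax":0,"ay":0,"az":0,"fingers":0.9}]' 30
python3 - <<'E'
from h import *
p,R,s=tool();print(np.round(p,4),s['width'])
im=robot.grab_frame("wrist")[:,:,::-1].copy()
cv2.imwrite("pics/i_crop.png",cv2.resize(im[190:300,240:400],None,fx=4.5,fy=4.5))
E
```

```text
time: 7.1
ee_pos: [0.4448, -0.1382, -0.0107]
ee_rot: [0.0, 3.141, -0.0]
force: [-0.1, -0.3, 2.5]
width: 0.204
[ 0.4448 -0.1382 -0.0107] 0.204287322884472
```

View pics/i_crop.png

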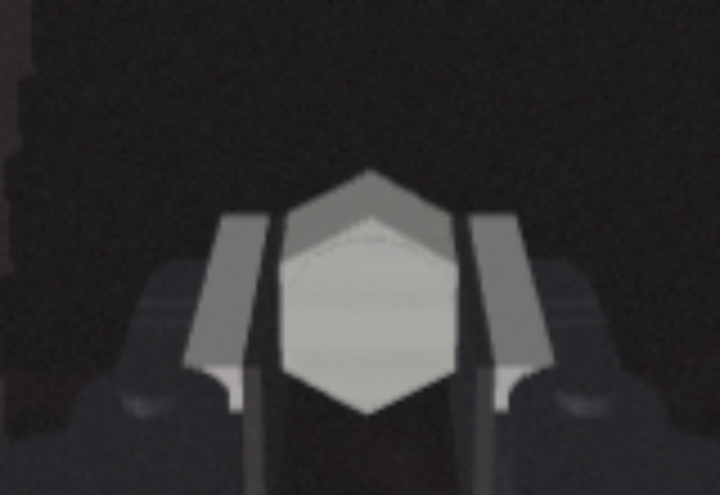

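Now it's gripped (opening 0.204, about 18 mm). Lifting and carrying toward the base, clear of the tubes.

```bash
python3 -m pendant '[{"dx":0,"dy":0,"dz":-0.03,"ax":0,"ay":0,"az":0,"fingers":0.9},{"dx":0,"dy":0,"dz":-0.05,"ax":0,"ay":0,"az":0,"fingers":0.9},{"dx":0,"dy":0,"dz":-0.05,"ax":0,"ay":0,"az":0,"fingers":0.9},{"dx":0,"dy":0.05,"dz":-0.03,"ax":0,"ay":0,"az":0,"fingers":0.9},{"dx":0,"dy":0.055,"dz":0,"ax":0,"ay":0,"az":0,"fingers":0.9},{"dx":0,"dy":0.055,"dz":0,"ax":0,"ay":0,"az":0,"fingers":0.9},{"dx":0,"dy":0.055,"dz":0,"ax":0,"ay":0,"az":0,"fingers":0.9},{"dx":0,"dy":0.055,"dz":0,"ax":0,"ay":0,"az":0,"fingers":0.9}]'
python3 -m pendant '[{"dx":0,"dy":0.055,"dz":0,"ax":0,"ay":0,"az":0,"fingers":0.9},{"dx":0,"dy":0.055,"dz":0,"ax":0,"ay":0,"az":0,"fingers":0.9},{"dx":0,"dy":0.055,"dz":0,"ax":0,"ay":0,"az":0,"fingers":0.9},{"dx":0,"dy":0.055,"dz":0,"ax":0,"ay":0,"az":0,"fingers":0.9},{"dx":-0.015,"dy":0.05,"dz":0,"ax":0,"ay":0,"az":0,"fingers":0.9},{"dx":-0.015,"dy":0.04,"dz":0,"ax":0,"ay":0,"az":0,"fingers":0.9},{"dx":0,"dy":0,"dz":0,"ax":0,"ay":0,"az":0,"fingers":0.9},{"dx":0,"dy":0,"dz":0,"ax":0,"ay":0,"az":0,"fingers":0.9}]'
python3 - <<'E'
from h import *
p,R,s=tool();print(np.round(p,4),s['width'],np.round(s['qpos'],2))
im=robot.grab_frame("wrist")[:,:,::-1].copy()
cv2.imwrite("pics/j_w.png",im)
E
```

```text
time: 8.15
ee_pos: [0.4439, 0.1337, 0.1486]
ee_rot: [0.0, -3.141, -0.001]
force: [1.0, -0.2, -0.5]
width: 0.209
time: 9.15
ee_pos: [0.4743, 0.4415, 0.148]
ee_rot: [-0.0, -3.141, 0.002]
force: [-0.1, 0.5, 0.2]
width: 0.213
[0.4743 0.4415 0.148 ] 0.21319833249125086 [ 1.06  0.17  0.1  -0.   -1.5  -2.63]
```

View pics/j_w.png

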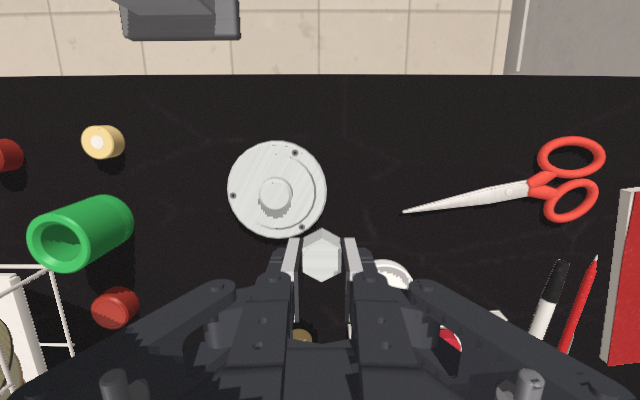

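The section is held at (322,255). The base flange is at (277,190) with its spigot at (274,188).

Run:
```python
from h import *
ci=robot.camera_info("wrist");im=cv2.imread("pics/j_w.png")
x0,y0=215,130
m=cv2.inRange(cv2.cvtColor(im,cv2.COLOR_BGR2GRAY)[y0:247,x0:340],100,255)
c=max(cv2.findContours(m,0,1)[0],key=cv2.contourArea).reshape(-1,2)+[x0,y0]
print(cv2.fitEllipse(c.astype(np.float32)))
P=onplane(ci,c,.014)[:,:2]
def circ(P):
    A=np.c_[2*P,np.ones(len(P))];b=(P**2).sum(1);s=np.linalg.lstsq(A,b,rcond=None)[0];return s[:2],np.sqrt(s[2]+s[:2]@s[:2])
c0,_=circ(P)
sel=(c[:,1]>188)&(c[:,1]<236)
print("all",circ(P),"far half",circ(P[sel]))
cv2.imwrite("pics/j_crop.png",cv2.resize(im[130:245,220:370],None,fx=5,fy=5,interpolation=cv2.INTER_CUBIC))
```

```text
((277.00958251953125, 190.15109252929688), (96.8377914428711, 102.82534790039062), 148.03834533691406)
all (array([0.47997535, 0.39816543]), np.float64(0.048610617735927446)) far half (array([0.4788577 , 0.39748185]), np.float64(0.04761889625287134))
```

View pics/j_crop.png

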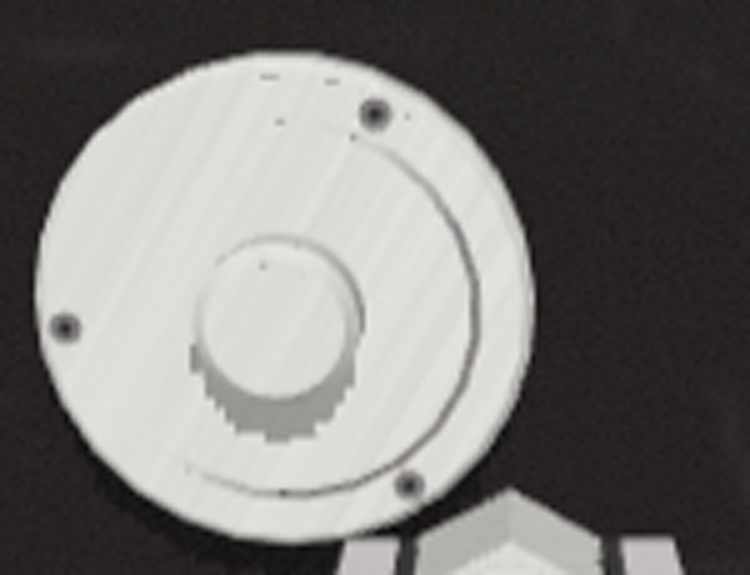

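```bash
python3 -m pendant '[{"dx":-0.002,"dy":-0.022,"dz":0,"ax":0,"ay":0,"az":0,"fingers":0.9},{"dx":-0.002,"dy":-0.022,"dz":0,"ax":0,"ay":0,"az":0,"fingers":0.9},{"dx":0,"dy":0,"dz":0,"ax":0,"ay":0,"az":0,"fingers":0.9},{"dx":0,"dy":0,"dz":0,"ax":0,"ay":0,"az":0,"fingers":0.9}]'
python3 - <<'E'
from h import *
p,R,s=tool();print(np.round(p,4),s['width'],np.round(R,3).tolist())
ci=robot.camera_info("wrist")
im=robot.grab_frame("wrist")[:,:,::-1].copy()
cv2.imwrite("pics/k_w.png",im)
x0,y0=255,120
m=cv2.inRange(cv2.cvtColor(im,cv2.COLOR_BGR2GRAY)[y0:225,x0:390],100,255)
c=max(cv2.findContours(m,0,1)[0],key=cv2.contourArea).reshape(-1,2)+[x0,y0]
def circ(P):
    A=np.c_[2*P,np.ones(len(P))];b=(P**2).sum(1);s=np.linalg.lstsq(A,b,rcond=None)[0];return s[:2],np.sqrt(s[2]+s[:2]@s[:2])
for z,sel in [(.014,(c[:,1]>178)&(c[:,1]<222)),(0,c[:,1]<170)]:
    print(z,circ(onplane(ci,c[sel],z)[:,:2]),sel.sum())
cv2.imwrite("pics/k_crop.png",cv2.resize(im[125:285,245:400],None,fx=5,fy=3.6,interpolation=cv2.INTER_CUBIC))
E
```

```text
time: 9.7
ee_pos: [0.4786, 0.3974, 0.1494]
ee_rot: [0.001, 3.141, 0.002]
force: [0.3, 0.3, 0.7]
width: 0.213
[0.4786 0.3974 0.1494] 0.21255309344807577 [[-1.0, 0.001, 0.0], [0.001, 1.0, 0.001], [-0.0, 0.001, -1.0]]
0.014 (array([0.4786703 , 0.39778683]), np.float64(0.04734318316572044)) 87
0 (array([0.47992401, 0.39782988]), np.float64(0.04892599561548925)) 109
```

View pics/k_crop.png

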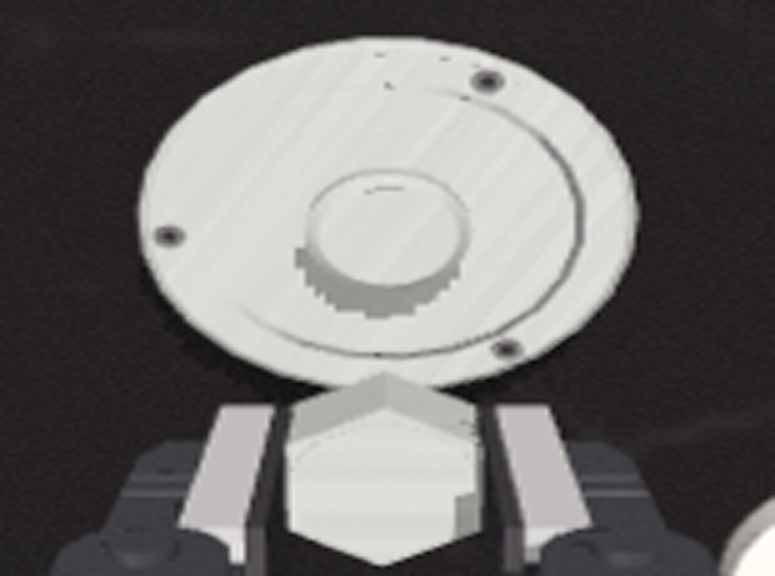

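Run:
```python
from h import *
ci=robot.camera_info("wrist");p,R,s=tool()
z=p[2]+.0247
v=[(245+385/5,125+408/3.6),(245+383/5,125+563/3.6)]
P=onplane(ci,v,z);print("held section vertices rel TCP",np.round(P-p,4),"mid",np.round(P.mean(0)-p,4))
# spigot: chamfer outer/flat: visible near rim & far rim of flat top
sp=[(245+388.5/5,125+287/3.6),(245+308/5,125+230/3.6),(245+469/5,125+230/3.6)]
print(onplane(ci,sp[:1],.026),onplane(ci,sp[1:],.0235))
```

```text
held section vertices rel TCP [[-0.0124 -0.      0.0247]
 [ 0.0094 -0.0002  0.0247]] mid [-0.0015 -0.0001  0.0247]
[[0.49286112 0.39859099 0.026     ]] [[0.47829674 0.38362745 0.0235    ]
 [0.47827454 0.41352154 0.0235    ]]
```

The held section's centre is 1.5 mm nearer the robot than the TCP. The base centre is about (0.4793, 0.398) from the flange fits and the spigot rim. Shift dx -0.002, dy +0.0006, then lower.

```bash
python3 -m pendant '[{"dx":-0.002,"dy":0.0006,"dz":0.03,"ax":0,"ay":0,"az":0,"fingers":0.9},{"dx":0,"dy":0,"dz":0.04,"ax":0,"ay":0,"az":0,"fingers":0.9},{"dx":0,"dy":0,"dz":0.03,"ax":0,"ay":0,"az":0,"fingers":0.9},{"dx":0,"dy":0,"dz":0.02,"ax":0,"ay":0,"az":0,"fingers":0.9},{"dx":0,"dy":0,"dz":0.006,"ax":0,"ay":0,"az":0,"fingers":0.9},{"dx":0,"dy":0,"dz":0,"ax":0,"ay":0,"az":0,"fingers":0.9},{"dx":0,"dy":0,"dz":0,"ax":0,"ay":0,"az":0,"fingers":0.9}]'
python3 - <<'E'
from h import *
p,R,s=tool();print(np.round(p,4),s['width'],np.round(s['force'],1))
im=robot.grab_frame("wrist")[:,:,::-1].copy()
cv2.imwrite("pics/l_crop.png",cv2.resize(im[150:310,220:420],None,fx=4,fy=3.6,interpolation=cv2.INTER_CUBIC))
E
```

```text
time: 10.62
ee_pos: [0.4812, 0.3991, 0.0244]
ee_rot: [0.0, 3.14, 0.003]
force: [-0.1, 0.1, 0.0]
width: 0.214
[0.4812 0.3991 0.0244] 0.2136216034216169 [-0.1  0.1  0. ]
```

View pics/l_crop.png

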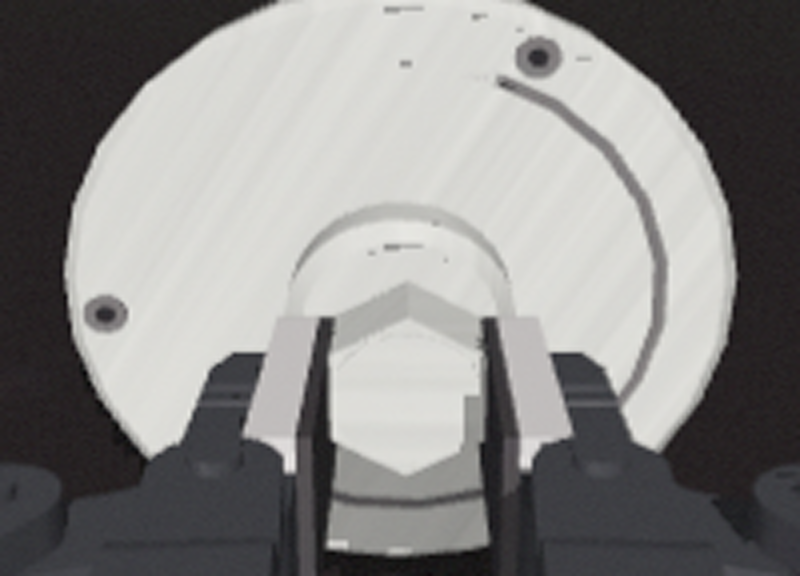

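```bash
python3 -m pendant '[{"dx":0.0003,"dy":-0.0007,"dz":0.004,"ax":0,"ay":0,"az":0,"fingers":0.9},{"dx":0,"dy":0,"dz":0.003,"ax":0,"ay":0,"az":0,"fingers":0.9},{"dx":0,"dy":0,"dz":0,"ax":0,"ay":0,"az":0,"fingers":0.9},{"dx":0,"dy":0,"dz":0,"ax":0,"ay":0,"az":0,"fingers":0.9}]'
python3 -m pendant '[{"dx":0,"dy":0,"dz":0.001,"ax":0,"ay":0,"az":0,"fingers":0.9},{"dx":0,"dy":0,"dz":0,"ax":0,"ay":0,"az":0,"fingers":0.9}]'
python3 -m pendant '[{"dx":0,"dy":0,"dz":0.001,"ax":0,"ay":0,"az":0,"fingers":0.9},{"dx":0,"dy":0,"dz":0,"ax":0,"ay":0,"az":0,"fingers":0.9}]'
```

```text
time: 11.18
ee_pos: [0.4802, 0.3977, 0.0158]
ee_rot: [-0.0, -3.141, 0.0]
force: [0.1, -0.4, -0.4]
width: 0.209
time: 11.42
ee_pos: [0.4804, 0.3978, 0.0153]
ee_rot: [0.0, 3.141, 0.0]
force: [-1.9, -0.8, 2.8]
width: 0.208
time: 11.68
ee_pos: [0.4806, 0.3979, 0.0153]
ee_rot: [-0.0, 3.141, 0.001]
force: [-3.6, -2.6, 7.3]
width: 0.211
```

It touches at TCP z = 0.0153, exactly where 26 mm was predicted. I'll release, rise and look.

```bash
python3 -m pendant '[{"dx":0,"dy":0,"dz":-0.0015,"ax":0,"ay":0,"az":0,"fingers":0.9},{"dx":0,"dy":0,"dz":0,"ax":0,"ay":0,"az":0,"fingers":0.5},{"dx":0,"dy":0,"dz":0,"ax":0,"ay":0,"az":0,"fingers":0.5},{"dx":0,"dy":0,"dz":0,"ax":0,"ay":0,"az":0,"fingers":0.5},{"dx":0,"dy":0,"dz":-0.03,"ax":0,"ay":0,"az":0,"fingers":0.5},{"dx":0,"dy":0,"dz":-0.05,"ax":0,"ay":0,"az":0,"fingers":0.5},{"dx":0,"dy":0,"dz":0,"ax":0,"ay":0,"az":0,"fingers":0.5},{"dx":0,"dy":0,"dz":0,"ax":0,"ay":0,"az":0,"fingers":0.5}]'
python3 - <<'E'
from h import *
p,R,s=tool();print(np.round(p,4),s['width'],np.round(s['force'],1))
ci=robot.camera_info("wrist")
im=robot.grab_frame("wrist")[:,:,::-1].copy()
cv2.imwrite("pics/m_w.png",im)
cv2.imwrite("pics/m_crop.png",cv2.resize(im[130:290,220:420],None,fx=4,fy=3.6,interpolation=cv2.INTER_CUBIC))
np.savez("m.npz",**{k:np.array(v) for k,v in ci.items()})
E
```

```text
time: 12.68
ee_pos: [0.4801, 0.3978, 0.0951]
ee_rot: [-0.0, -3.141, -0.001]
force: [-0.2, -1.1, -1.6]
width: 0.503
[0.4801 0.3978 0.0951] 0.5026275701844984 [-0.2 -1.1 -1.6]
```

View pics/m_crop.png

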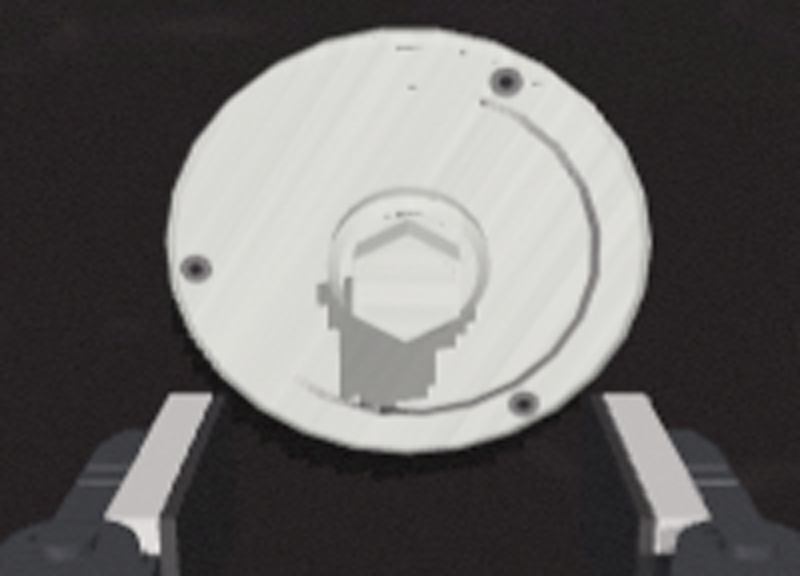

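Run:
```python
from h import *
ci=dict(np.load("m.npz"));f=lambda u,v:(220+u/4,130+v/3.6)
im=cv2.imread("pics/m_w.png")
x0,y0=250,120
m=cv2.inRange(cv2.cvtColor(im,cv2.COLOR_BGR2GRAY)[y0:260,x0:390],100,255)
c=max(cv2.findContours(m,0,1)[0],key=cv2.contourArea).reshape(-1,2)+[x0,y0]
def circ(P):
    A=np.c_[2*P,np.ones(len(P))];b=(P**2).sum(1);s=np.linalg.lstsq(A,b,rcond=None)[0];return s[:2],np.sqrt(s[2]+s[:2]@s[:2])
for z,sel in [(.014,(c[:,1]>195)&(c[:,1]<235)),(0,c[:,1]<180)]: print("flange",z,circ(onplane(ci,c[sel],z)[:,:2]))
print("sec verts",onplane(ci,[f(407,236),f(407,343)],.040),onplane(ci,[f(353,285),f(462,285)],.040).mean(0))
print("spigot edges",onplane(ci,[f(330,262),f(490,262)],.0235).mean(0), "front edge",onplane(ci,[f(408,203)],.026))
```

```text
flange 0.014 (array([0.47806293, 0.39766464]), np.float64(0.04745824976292262))
flange 0 (array([0.48054762, 0.39763608]), np.float64(0.04953811427625817))
sec verts [[0.46808297 0.39769026 0.04      ]
 [0.49013805 0.39771291 0.04      ]] [0.47803772 0.39778881 0.04      ]
spigot edges [0.47796207 0.3982759  0.0235    ] front edge [[0.46465468 0.39787719 0.026     ]]
```

The section centre (0.479, 0.3977) agrees with the base centre (0.479, 0.3977) to within about 1 mm. The sleeve is next. I'll check the height and position of the rack's front posts near it, and measure the sleeve from the existing two wrist views.

Run:
```python
from h import *
import copy
ci=robot.camera_info("wrist");p,R,s=tool()
Rc=np.array(ci['R']);off=-Rc.T@np.array(ci['t'])-p
def at(P):
    c=copy.deepcopy(ci);c['t']=-Rc@(np.array(P)+off);return c
c1=at([.4268,-.2514,.3087]);d=at([.4454,-.1394,.1609]);g=at([.4460,-.138,.1218])
print(tri([ray(c1,(443,246)),ray(d,(394,283))]))
print(tri([ray(c1,(418,243)),ray(d,(355,278))]))
print(tri([ray(c1,(577,246)),ray(g,(611,303))]))
im=cv2.imread("pics/d_w.png")
cv2.imwrite("pics/n_crop.png",cv2.resize(im[190:290,410:520],None,fx=5,fy=5,interpolation=cv2.INTER_CUBIC))
```

```text
(array([ 0.56083501, -0.05806351,  0.00444049]), [np.float64(0.00041734675978863324), np.float64(0.0004173467597884711)])
(array([ 0.55010211, -0.10274194,  0.01473314]), [np.float64(0.0016451030901610964), np.float64(0.0016451030901611485)])
(array([0.56315007, 0.1604916 , 0.00231867]), [np.float64(0.0015815033204063767), np.float64(0.0015815033204063312)])
```

View pics/n_crop.png

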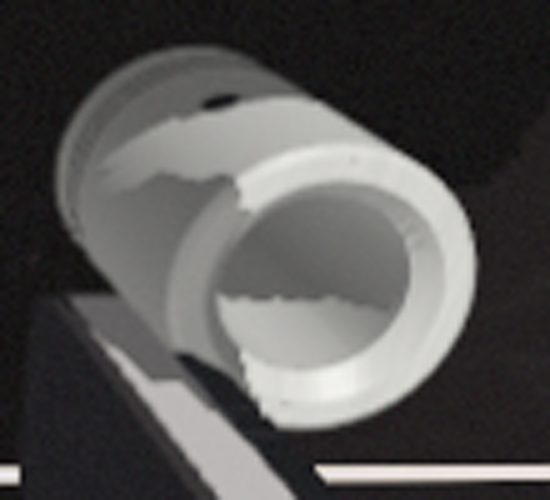

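```bash
python3 -m pendant '[{"dx":0.01,"dy":0,"dz":-0.05,"ax":0,"ay":0,"az":0,"fingers":0},{"dx":0.01,"dy":-0.04,"dz":-0.03,"ax":0,"ay":0,"az":0,"fingers":0},{"dx":0,"dy":-0.055,"dz":0,"ax":0,"ay":0,"az":0,"fingers":0},{"dx":0,"dy":-0.055,"dz":0,"ax":0,"ay":0,"az":0,"fingers":0},{"dx":0,"dy":-0.055,"dz":0,"ax":0,"ay":0,"az":0,"fingers":0},{"dx":0,"dy":-0.055,"dz":0,"ax":0,"ay":0,"az":0,"fingers":0},{"dx":0,"dy":-0.055,"dz":0,"ax":0,"ay":0,"az":0,"fingers":0},{"dx":0,"dy":-0.055,"dz":0,"ax":0,"ay":0,"az":0,"fingers":0}]' 60
python3 -m pendant '[{"dx":0,"dy":-0.036,"dz":0,"ax":0,"ay":0,"az":0,"fingers":0},{"dx":0,"dy":0,"dz":0,"ax":0,"ay":0,"az":0,"fingers":0},{"dx":0,"dy":0,"dz":0,"ax":0,"ay":0,"az":0,"fingers":0}]'
cat >> h.py <<'E'
def snap(tag,n="wrist"):
    p,R,s=tool();ci=robot.camera_info(n);im=robot.grab_frame(n)[:,:,::-1].copy()
    cv2.imwrite(f"pics/{tag}.png",im);np.savez(f"{tag}.npz",p=p,Rt=R,**{k:np.array(v) for k,v in ci.items()})
    print(np.round(p,4),round(s['width'],3),np.round(s['force'],1),round(s['time'],2));return im,ci
def circ(P):
    A=np.c_[2*P,np.ones(len(P))];b=(P**2).sum(1);s=np.linalg.lstsq(A,b,rcond=None)[0];return s[:2],np.sqrt(s[2]+s[:2]@s[:2])
def crop(im,tag,x0,y0,x1,y1,f):
    cv2.imwrite(f"pics/{tag}.png",cv2.resize(im[y0:y1,x0:x1],None,fx=f,fy=f,interpolation=cv2.INTER_CUBIC))
E
python3 - <<'E'
from h import *
im,ci=snap("o_w")
E
```

```text
time: 13.72
ee_pos: [0.4595, 0.0259, 0.1742]
ee_rot: [0.0, -3.14, 0.001]
force: [0.5, 0.0, 1.0]
width: 1.001
time: 14.1
ee_pos: [0.4599, -0.0082, 0.1744]
ee_rot: [-0.001, -3.14, 0.0]
force: [1.3, 0.9, -0.5]
width: 0.997
[ 0.4599 -0.0082  0.1744] 0.997 [ 1.3  0.9 -0.5] 14.1
```

View pics/o_w.png

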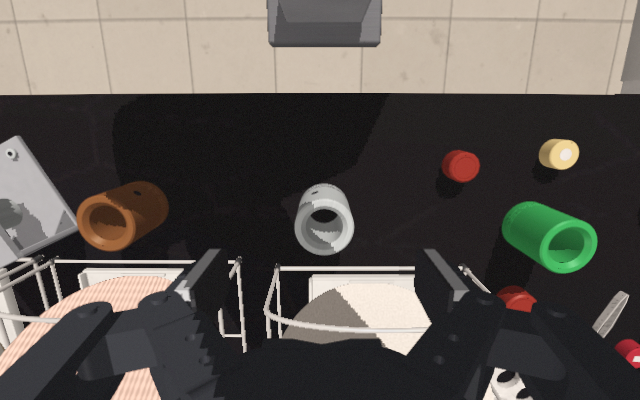

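The grey sleeve is at (324,222), between the brown tube (110,220) and the green tube (560,240).

Run:
```python
from h import *
im=cv2.imread("pics/o_w.png");ci=dict(np.load("o_w.npz"))
crop(im,"o_crop",280,170,370,265,6)
x0,y0=285,175
m=cv2.inRange(cv2.cvtColor(im,cv2.COLOR_BGR2GRAY)[y0:262,x0:365],75,255)
c=max(cv2.findContours(m,0,1)[0],key=cv2.contourArea).reshape(-1,2)+[x0,y0]
sel=c[:,1]>222
for z in (.056,.066,.076): print(z,circ(onplane(ci,c[sel],z)[:,:2]))
sel=c[:,1]<192
print("bottom",circ(onplane(ci,c[sel],0)[:,:2]))
print(c[:,1].min(),c[:,1].max(),c[:,0].min(),c[:,0].max())
```

```text
0.056 (array([ 0.49452813, -0.00635983]), np.float64(0.027843053859675414))
0.066 (array([ 0.49087088, -0.00643071]), np.float64(0.026829825047830592))
0.076 (array([ 0.48721363, -0.00650159]), np.float64(0.025816596235996882))
bottom (array([ 0.49076013, -0.00644521]), np.float64(0.026416416214783495))
183 255 294 354
```

View pics/o_crop.png

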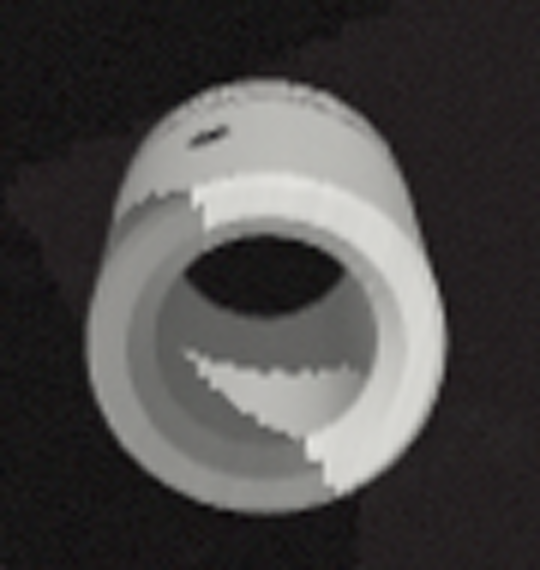

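The sleeve axis is at (0.4908, -0.0064), and the top and bottom rims agree. The fitted top radius of 26.8 mm at z = 66 mm confirms the height. Going over it and down, to grip with the tips about 25 mm below its top.

```bash
python3 -m pendant '[{"dx":-0.031,"dy":0.0018,"dz":0,"ax":0,"ay":0,"az":0,"fingers":0},{"dx":0,"dy":0,"dz":0.03,"ax":0,"ay":0,"az":0,"fingers":0},{"dx":0,"dy":0,"dz":0.03,"ax":0,"ay":0,"az":0,"fingers":0},{"dx":0,"dy":0,"dz":0.02,"ax":0,"ay":0,"az":0,"fingers":0},{"dx":0,"dy":0,"dz":0,"ax":0,"ay":0,"az":0,"fingers":0},{"dx":0,"dy":0,"dz":0,"ax":0,"ay":0,"az":0,"fingers":0}]' 60
python3 - <<'E'
from h import *
im,ci=snap("q_w"); crop(im,"q_crop",210,180,430,330,3.5)
x0,y0=270,180
m=cv2.inRange(cv2.cvtColor(im,cv2.COLOR_BGR2GRAY)[y0:325,x0:380],75,255)
c=max(cv2.findContours(m,0,1)[0],key=cv2.contourArea).reshape(-1,2)+[x0,y0]
print(c.min(0),c.max(0))
E
```

```text
time: 14.9
ee_pos: [0.4917, -0.0059, 0.0963]
ee_rot: [-0.001, 3.141, -0.0]
force: [-0.3, -0.3, -0.4]
width: 1.002
[ 0.4917 -0.0059  0.0963] 1.002 [-0.3 -0.3 -0.4] 14.9
[279 180] [363 261]
```

View pics/q_crop.png

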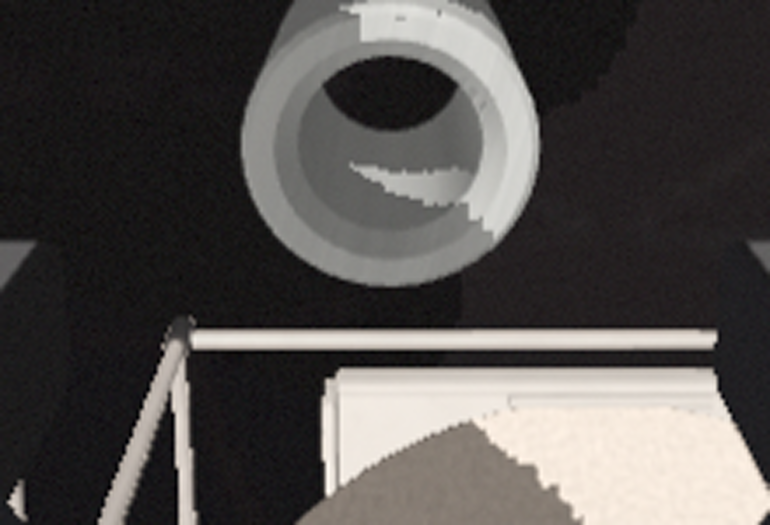

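```bash
python3 -m pendant '[{"dx":0,"dy":0,"dz":0.03,"ax":0,"ay":0,"az":0,"fingers":0},{"dx":0,"dy":0,"dz":0.03,"ax":0,"ay":0,"az":0,"fingers":0},{"dx":0,"dy":0,"dz":0.015,"ax":0,"ay":0,"az":0,"fingers":0},{"dx":0,"dy":0,"dz":0,"ax":0,"ay":0,"az":0,"fingers":0},{"dx":0,"dy":0,"dz":0,"ax":0,"ay":0,"az":0,"fingers":0.5},{"dx":0,"dy":0,"dz":0,"ax":0,"ay":0,"az":0,"fingers":0.5},{"dx":0,"dy":0,"dz":0,"ax":0,"ay":0,"az":0,"fingers":0.5},{"dx":0,"dy":0,"dz":0,"ax":0,"ay":0,"az":0,"fingers":0.5}]' 60
python3 - <<'E'
from h import *
im,ci=snap("r_w"); crop(im,"r_crop",210,150,430,330,3.5)
E
```

```text
time: 15.95
ee_pos: [0.4924, -0.0062, 0.0221]
ee_rot: [-0.0, 3.139, 0.001]
force: [-0.3, 0.8, 6.5]
width: 0.608
[ 0.4924 -0.0062  0.0221] 0.608 [-0.3  0.8  6.5] 15.95
```

View pics/r_crop.png

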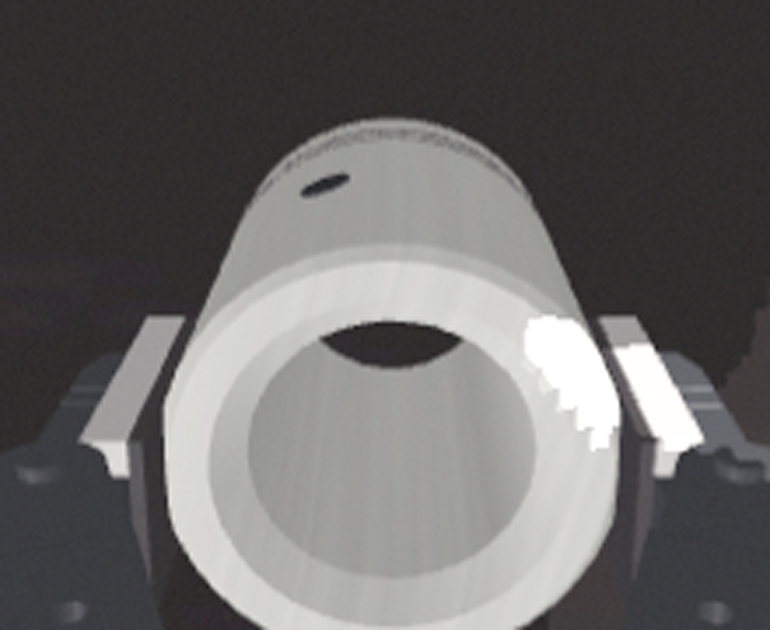

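The sleeve is firmly gripped, opening 0.608. Lifting well clear and carrying it to the base.

```bash
python3 -m pendant '[{"dx":0,"dy":0,"dz":-0.03,"ax":0,"ay":0,"az":0,"fingers":0.5},{"dx":0,"dy":0,"dz":-0.04,"ax":0,"ay":0,"az":0,"fingers":0.5},{"dx":0.01,"dy":0,"dz":-0.04,"ax":0,"ay":0,"az":0,"fingers":0.5},{"dx":0.01,"dy":0.03,"dz":0,"ax":0,"ay":0,"az":0,"fingers":0.5},{"dx":0,"dy":0.05,"dz":0,"ax":0,"ay":0,"az":0,"fingers":0.5},{"dx":0,"dy":0.05,"dz":0,"ax":0,"ay":0,"az":0,"fingers":0.5},{"dx":0,"dy":0.05,"dz":0,"ax":0,"ay":0,"az":0,"fingers":0.5},{"dx":0,"dy":0.05,"dz":0,"ax":0,"ay":0,"az":0,"fingers":0.5}]'
python3 -m pendant '[{"dx":0,"dy":0.05,"dz":0,"ax":0,"ay":0,"az":0,"fingers":0.5},{"dx":0,"dy":0.05,"dz":0,"ax":0,"ay":0,"az":0,"fingers":0.5},{"dx":-0.003,"dy":0.04,"dz":0,"ax":0,"ay":0,"az":0,"fingers":0.5},{"dx":-0.003,"dy":0.034,"dz":0,"ax":0,"ay":0,"az":0,"fingers":0.5},{"dx":0,"dy":0,"dz":0,"ax":0,"ay":0,"az":0,"fingers":0.5},{"dx":0,"dy":0,"dz":0,"ax":0,"ay":0,"az":0,"fingers":0.5},{"dx":0,"dy":0,"dz":0,"ax":0,"ay":0,"az":0,"fingers":0.5}]'
python3 - <<'E'
from h import *
im,ci=snap("s_w");
E
```

```text
time: 17.0
ee_pos: [0.4698, 0.2248, 0.1283]
ee_rot: [-0.0, -3.138, 0.002]
force: [0.7, 0.7, -5.5]
width: 0.606
time: 17.88
ee_pos: [0.4771, 0.3966, 0.1298]
ee_rot: [-0.002, -3.141, 0.001]
force: [0.2, 0.0, -7.8]
width: 0.605
[0.4771 0.3966 0.1298] 0.605 [ 0.2  0.  -7.8] 17.88
```

View pics/s_w.png

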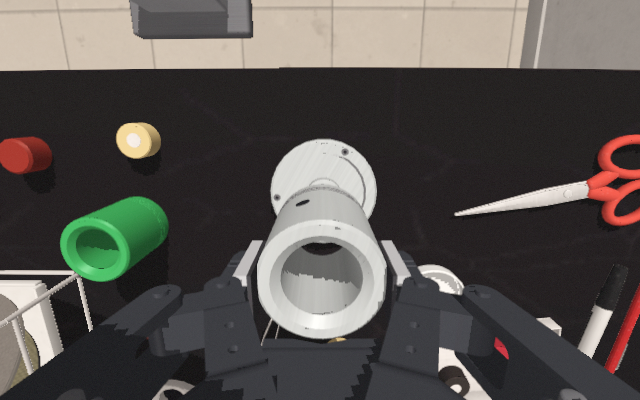

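Run:
```python
from h import *
d=dict(np.load("s_w.npz"));im=cv2.imread("pics/s_w.png");p=d['p']
crop(im,"s_crop",230,170,410,350,3.3)
# top rim points by hand later; bore rim
g=cv2.cvtColor(im,cv2.COLOR_BGR2GRAY)
x0,y0=250,180
m=cv2.inRange(g[y0:345,x0:392],120,255)
c=max(cv2.findContours(m,0,1)[0],key=cv2.contourArea).reshape(-1,2)+[x0,y0]
z=p[2]+.0439
sel=(c[:,1]>285)&(c[:,0]>262)&(c[:,0]<383)
print(circ(onplane(d,c[sel],z)[:,:2]),sel.sum(), circ(onplane(d,c[sel],z)[:,:2])[0]-p[:2])
```

```text
(array([0.47939567, 0.39391604]), np.float64(0.02532872575827084)) 215 [ 0.00228732 -0.00268597]
```

View pics/s_crop.png

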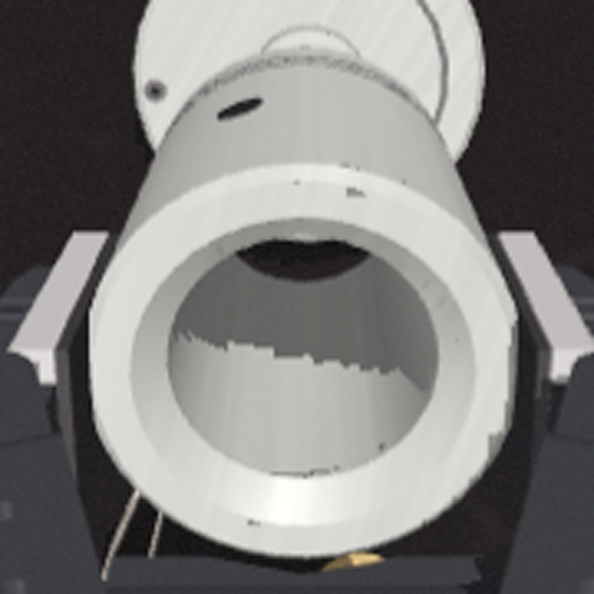

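Run:
```python
from h import *
d=dict(np.load("s_w.npz"));p=d['p'];z=p[2]+.0439
f=lambda L:[(230+u/3.3,170+v/3.3) for u,v in L]
for L in ([(131,365),(475,365),(303,218),(303,525)],[(303,165),(303,556),(110,450),(500,440)]):
    P=onplane(d,f(L),z)[:,:2];print(circ(P)[0]-p[:2],circ(P)[1])
P=onplane(d,f([(303,0)]),.026)
L=[(262,45),(357,45)];print("spigot/section cols",onplane(d,f(L),.026))
```

```text
[-5.06518740e-05 -3.45349432e-05] 0.021085937688700988
[-0.00099956 -0.00013733] 0.0266080870930242
spigot/section cols [[0.46703387 0.38589103 0.026     ]
 [0.46702129 0.41043635 0.026     ]]
```

The sleeve is centred in the jaws to within 1 mm. Shift dx -0.0027, dy +0.0013, then lower. TCP z at home should be about 0.036.

```bash
python3 -m pendant '[{"dx":-0.0027,"dy":0.0013,"dz":0,"ax":0,"ay":0,"az":0,"fingers":0.5},{"dx":0,"dy":0,"dz":0.03,"ax":0,"ay":0,"az":0,"fingers":0.5},{"dx":0,"dy":0,"dz":0.02,"ax":0,"ay":0,"az":0,"fingers":0.5},{"dx":0,"dy":0,"dz":0,"ax":0,"ay":0,"az":0,"fingers":0.5},{"dx":0,"dy":0,"dz":0,"ax":0,"ay":0,"az":0,"fingers":0.5}]'
python3 -m pendant '[{"dx":0,"dy":0,"dz":0.006,"ax":0,"ay":0,"az":0,"fingers":0.5},{"dx":0,"dy":0,"dz":0.006,"ax":0,"ay":0,"az":0,"fingers":0.5},{"dx":0,"dy":0,"dz":0,"ax":0,"ay":0,"az":0,"fingers":0.5}]'
```

```text
time: 18.55
ee_pos: [0.4806, 0.3991, 0.0815]
ee_rot: [0.0, 3.14, 0.001]
force: [0.8, 0.2, -5.2]
width: 0.607
time: 18.92
ee_pos: [0.4796, 0.3985, 0.0675]
ee_rot: [-0.0, -3.141, 0.002]
force: [0.5, -0.6, -5.5]
width: 0.61
```

Run:
```python
from h import *
im,ci=snap("t_w"); crop(im,"t_crop",230,150,410,350,3.3)
```

```text
[0.4796 0.3985 0.0675] 0.61 [ 0.5 -0.6 -5.5] 18.93
```

View pics/t_crop.png

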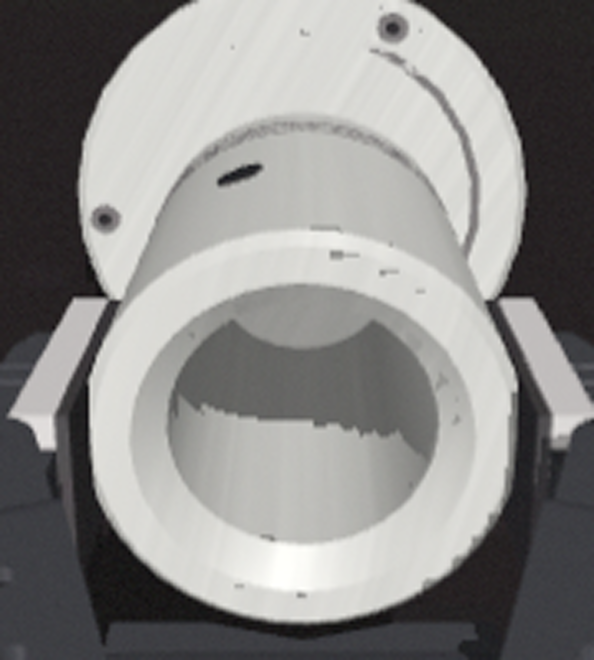

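The flange and sleeve columns are both centred at 303 in the crop. Lowering in small checked steps.

```bash
python3 -m pendant '[{"dx":0,"dy":0,"dz":0.004,"ax":0,"ay":0,"az":0,"fingers":0.5},{"dx":0,"dy":0,"dz":0.004,"ax":0,"ay":0,"az":0,"fingers":0.5},{"dx":0,"dy":0,"dz":0.002,"ax":0,"ay":0,"az":0,"fingers":0.5},{"dx":0,"dy":0,"dz":0,"ax":0,"ay":0,"az":0,"fingers":0.5}]'
python3 -m pendant '[{"dx":0,"dy":0,"dz":0.004,"ax":0,"ay":0,"az":0,"fingers":0.5},{"dx":0,"dy":0,"dz":0.003,"ax":0,"ay":0,"az":0,"fingers":0.5},{"dx":0,"dy":0,"dz":0,"ax":0,"ay":0,"az":0,"fingers":0.5}]'
python3 -m pendant '[{"dx":0,"dy":0,"dz":0.003,"ax":0,"ay":0,"az":0,"fingers":0.5},{"dx":0,"dy":0,"dz":0.003,"ax":0,"ay":0,"az":0,"fingers":0.5},{"dx":0,"dy":0,"dz":0,"ax":0,"ay":0,"az":0,"fingers":0.5}]'
```

```text
time: 19.48
ee_pos: [0.4798, 0.3987, 0.058]
ee_rot: [-0.0, -3.141, 0.001]
force: [-0.4, -0.6, -6.0]
width: 0.609
time: 19.85
ee_pos: [0.4797, 0.3986, 0.0508]
ee_rot: [-0.0, -3.141, 0.001]
force: [0.6, 0.9, -6.7]
width: 0.604
time: 20.23
ee_pos: [0.4797, 0.3986, 0.0448]
ee_rot: [-0.0, -3.141, 0.001]
force: [-0.1, 0.5, -5.3]
width: 0.609
```

```bash
python3 -m pendant '[{"dx":0,"dy":0,"dz":0.002,"ax":0,"ay":0,"az":0,"fingers":0.5},{"dx":0,"dy":0,"dz":0.002,"ax":0,"ay":0,"az":0,"fingers":0.5},{"dx":0,"dy":0,"dz":0,"ax":0,"ay":0,"az":0,"fingers":0.5}]'
python3 -m pendant '[{"dx":0,"dy":0,"dz":0.002,"ax":0,"ay":0,"az":0,"fingers":0.5},{"dx":0,"dy":0,"dz":0.001,"ax":0,"ay":0,"az":0,"fingers":0.5},{"dx":0,"dy":0,"dz":0,"ax":0,"ay":0,"az":0,"fingers":0.5}]'
python3 -m pendant '[{"dx":0,"dy":0,"dz":0.001,"ax":0,"ay":0,"az":0,"fingers":0.5},{"dx":0,"dy":0,"dz":0.001,"ax":0,"ay":0,"az":0,"fingers":0.5},{"dx":0,"dy":0,"dz":0,"ax":0,"ay":0,"az":0,"fingers":0.5}]'
```

```text
time: 20.6
ee_pos: [0.4798, 0.3987, 0.0411]
ee_rot: [-0.0, -3.141, 0.0]
force: [-1.1, -0.4, -7.0]
width: 0.603
time: 20.98
ee_pos: [0.4799, 0.3987, 0.0381]
ee_rot: [-0.0, -3.141, 0.0]
force: [-0.2, -0.4, -6.3]
width: 0.602
time: 21.35
ee_pos: [0.4799, 0.3988, 0.0363]
ee_rot: [-0.0, -3.142, -0.0]
force: [0.5, -0.1, -6.0]
width: 0.601
```

```bash
python3 -m pendant '[{"dx":0,"dy":0,"dz":0.001,"ax":0,"ay":0,"az":0,"fingers":0.5},{"dx":0,"dy":0,"dz":0,"ax":0,"ay":0,"az":0,"fingers":0.5}]'
python3 -m pendant '[{"dx":0,"dy":0,"dz":0.001,"ax":0,"ay":0,"az":0,"fingers":0.5},{"dx":0,"dy":0,"dz":0,"ax":0,"ay":0,"az":0,"fingers":0.5}]'
```

```text
time: 21.6
ee_pos: [0.4802, 0.399, 0.0362]
ee_rot: [0.0, 3.141, 0.001]
force: [-1.9, -1.0, -0.8]
width: 0.607
time: 21.85
ee_pos: [0.4803, 0.399, 0.0362]
ee_rot: [-0.0, 3.14, 0.001]
force: [-4.8, -2.8, 4.7]
width: 0.607
```

Seated at TCP z = 0.0362 against 0.0361 predicted, and the force changes over to support. Release, rise and check.

```bash
python3 -m pendant '[{"dx":0,"dy":0,"dz":-0.0015,"ax":0,"ay":0,"az":0,"fingers":0.5},{"dx":0,"dy":0,"dz":0,"ax":0,"ay":0,"az":0,"fingers":0.1},{"dx":0,"dy":0,"dz":0,"ax":0,"ay":0,"az":0,"fingers":0},{"dx":0,"dy":0,"dz":0,"ax":0,"ay":0,"az":0,"fingers":0},{"dx":0,"dy":0,"dz":-0.03,"ax":0,"ay":0,"az":0,"fingers":0},{"dx":0,"dy":0,"dz":-0.05,"ax":0,"ay":0,"az":0,"fingers":0},{"dx":0,"dy":0,"dz":-0.05,"ax":0,"ay":0,"az":0,"fingers":0},{"dx":0,"dy":0,"dz":0,"ax":0,"ay":0,"az":0,"fingers":0}]'
python3 -m pendant '[{"dx":-0.04,"dy":0,"dz":-0.03,"ax":0,"ay":0,"az":0,"fingers":0},{"dx":0,"dy":0,"dz":0,"ax":0,"ay":0,"az":0,"fingers":0},{"dx":0,"dy":0,"dz":0,"ax":0,"ay":0,"az":0,"fingers":0}]'
python3 - <<'E'
from h import *
im,ci=snap("u_w"); crop(im,"u_crop",230,100,410,260,3.7)
E
```

```text
time: 22.85
ee_pos: [0.4818, 0.4003, 0.172]
ee_rot: [0.0, 3.135, 0.011]
force: [0.3, 0.1, 0.5]
width: 1.003
time: 23.22
ee_pos: [0.5197, 0.3987, 0.1946]
ee_rot: [-0.001, -3.14, 0.001]
force: [0.1, -0.3, -0.1]
width: 1.001
[0.5197 0.3987 0.1946] 1.001 [ 0.1 -0.3 -0.1] 23.23
```

View pics/u_crop.png

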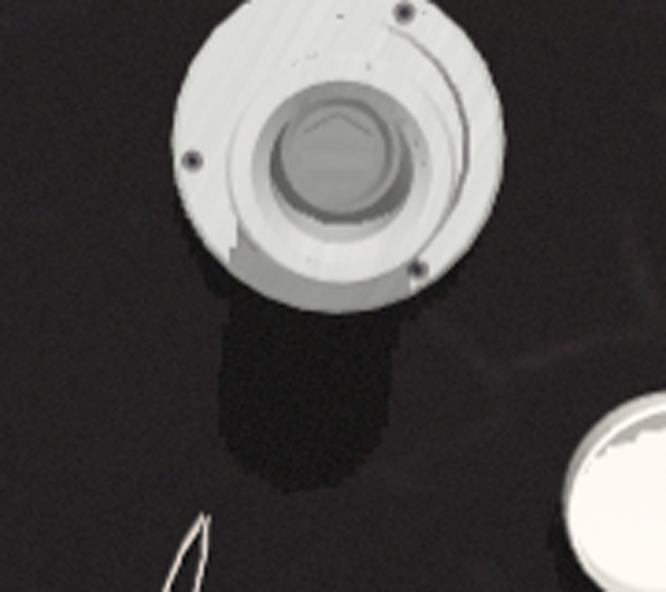

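The sleeve stands home on the flange with the section inside on the spigot, in the bore at (322,141). I'll measure the sleeve top for the tablet and plunger.

Run:
```python
from h import *
d=dict(np.load("u_w.npz"));im=cv2.imread("pics/u_w.png");
g=im[100:190,275:370].astype(float);g=np.clip((g-90)*2,0,255).astype(np.uint8)
cv2.imwrite("pics/u2.png",cv2.resize(g,None,fx=6.3,fy=6.3,interpolation=cv2.INTER_CUBIC))
```

```text
(no output)
```

View pics/u2.png

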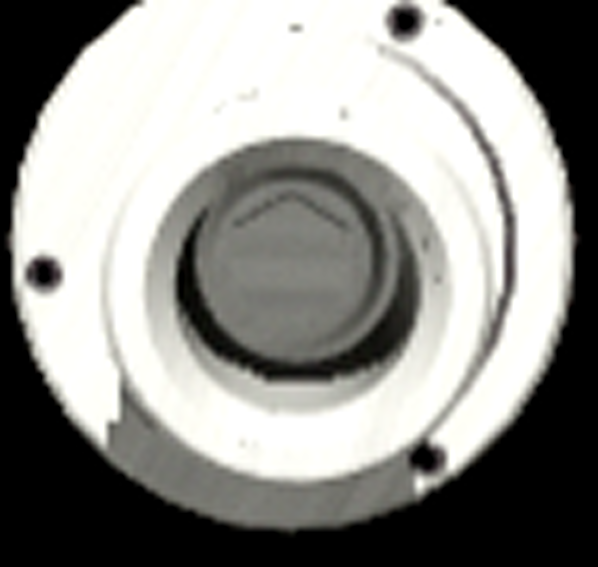

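Run:
```python
from h import *
d=dict(np.load("u_w.npz"))
f=lambda L:[(275+u/6.3,100+v/6.3) for u,v in L]
bell=[(147,285),(450,285),(295,137),(297,412)]
out=[(102,285),(492,285),(297,481),(160,430),(420,440)]
for L in (bell,out):
    print(circ(onplane(d,f(L),.08)[:,:2]))
# larger view crops for tablets from o_w
o=cv2.imread("pics/o_w.png");crop(o,"o_tab",430,120,600,330,2.8)
od=dict(np.load("o_w.npz"))
hsv=cv2.cvtColor(o,cv2.COLOR_BGR2HSV);m=(((hsv[...,0]<8)|(hsv[...,0]>172))&(hsv[...,1]>150)&(hsv[...,2]>60)).astype(np.uint8)
for c in cv2.findContours(m,0,1)[0]:
    if cv2.contourArea(c)>150:
        x,y,w,h=cv2.boundingRect(c);P=onplane(od,[(x,y+h/2),(x+w,y+h/2)],.012);print((x,y,w,h),"approx",P.mean(0).round(4),"width",np.linalg.norm(P[1]-P[0]).round(4))
```

```text
(array([0.47711743, 0.39906736]), np.float64(0.01964826588569252))
(array([0.4789335 , 0.39878256]), np.float64(0.026686168983504233))
(615, 339, 25, 30) approx [0.6799 0.3757 0.012 ] width 0.0327
(497, 286, 40, 26) approx [0.5999 0.2203 0.012 ] width 0.0475
(442, 150, 38, 33) approx [0.4441 0.1354 0.012 ] width 0.0395
```

View pics/o_tab.png

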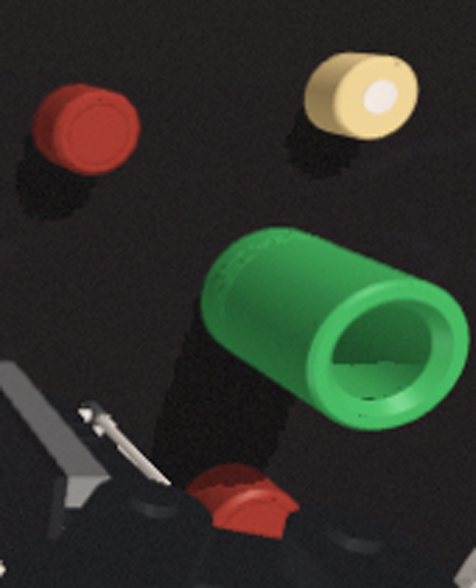

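```bash
python3 -m pendant '[{"dx":0.025,"dy":-0.05,"dz":0,"ax":0,"ay":0,"az":0,"fingers":0},{"dx":0.025,"dy":-0.05,"dz":0,"ax":0,"ay":0,"az":0,"fingers":0},{"dx":0.025,"dy":-0.05,"dz":0,"ax":0,"ay":0,"az":0,"fingers":0},{"dx":0,"dy":-0.055,"dz":0.01,"ax":0,"ay":0,"az":0,"fingers":0},{"dx":0,"dy":-0.057,"dz":0.02,"ax":0,"ay":0,"az":0,"fingers":0},{"dx":0,"dy":0,"dz":0.02,"ax":0,"ay":0,"az":0,"fingers":0},{"dx":0,"dy":0,"dz":0,"ax":0,"ay":0,"az":0,"fingers":0},{"dx":0,"dy":0,"dz":0,"ax":0,"ay":0,"az":0,"fingers":0}]'
python3 - <<'E'
from h import *
im,ci=snap("v_w")
a=cv2.imread("pics/a_top.png");t=robot.camera_info("top")
for nm,I,c,z in (("top",a,t,.024),("wrist",im,ci,.024)):
    hsv=cv2.cvtColor(I,cv2.COLOR_BGR2HSV);m=(((hsv[...,0]<8)|(hsv[...,0]>172))&(hsv[...,1]>120)&(hsv[...,2]>50)).astype(np.uint8)
    for k in cv2.findContours(m,0,1)[0]:
        if 40<cv2.contourArea(k)<2500:
            M=cv2.moments(k);px=(M['m10']/M['m00'],M['m01']/M['m00']);print(nm,np.round(px,1),cv2.contourArea(k),cv2.boundingRect(k),onplane(c,px,z).round(4))
E
```

```text
time: 24.28
ee_pos: [0.445, 0.1376, 0.1462]
ee_rot: [-0.002, 3.141, -0.0]
force: [-0.5, 1.2, 0.3]
width: 0.998
[0.445  0.1376 0.1462] 0.998 [-0.5  1.2  0.3] 24.27
top [291.5 218.6] 70.0 (287, 214, 10, 10) [[0.4422 0.1337 0.024 ]]
top [126.4 216.8] 410.5 (116, 203, 23, 27) [[0.4646 0.6725 0.024 ]]
top [265.5 170.9] 113.0 (259, 165, 14, 13) [[0.6051 0.2177 0.024 ]]
top [159.5 160.8] 57.5 (155, 156, 10, 10) [[0.6509 0.5733 0.024 ]]
top [116.6 170.8] 60.0 (113, 151, 8, 40) [[0.6205 0.7148 0.024 ]]
top [217.8 151.5] 74.0 (213, 147, 11, 10) [[0.6774 0.3782 0.024 ]]
top [238.  127.5] 158.5 (230, 116, 17, 24) [[0.7602 0.3109 0.024 ]]
top [313.5 108.6] 502.5 (283, 99, 63, 29) [[0.821  0.0516 0.024 ]]
top [313.4  83.5] 1122.5 (283, 69, 63, 39) [[0.914  0.0496 0.024 ]]
top [267.5  60.7] 551.0 (256, 36, 24, 48) [[1.0054 0.209  0.024 ]]
top [287.2  32.8] 76.0 (281, 27, 14, 12) [[1.112  0.1381 0.024 ]]
top [262.3  33.1] 120.0 (255, 26, 15, 14) [[1.1133 0.227  0.024 ]]
wrist [520.5 386.3] 211.0 (512, 372, 21, 28) [[0.6713 0.3619 0.024 ]]
wrist [396.1 331.5] 1262.0 (376, 311, 41, 43) [[0.5977 0.2161 0.024 ]]
wrist [317.4 186. ] 936.0 (301, 168, 34, 37) [[0.4412 0.1336 0.024 ]]
```

View pics/v_w.png

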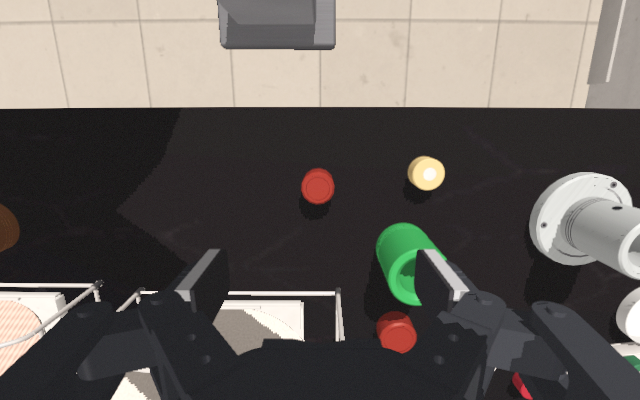

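Tablet candidates:
- Red disc at wrist (317,186), top view (292,219): 10 px, about 31 mm.
- Red disc at wrist (396,331), top view (265,171): 13.5 px, about 40 mm.
- Red item at top view (218,152): has a white mark on it, so it isn't plain.

The first fits the 31 mm tablet. Confirming it in a crop.

Run:
```python
from h import *
im=cv2.imread("pics/v_w.png");d=dict(np.load("v_w.npz"))
crop(im,"v_crop",285,155,440,365,2.8)
g=im[160:212,292:344];cv2.imwrite("pics/v_crop2.png",np.clip(cv2.resize(g,None,fx=10,fy=10,interpolation=cv2.INTER_CUBIC).astype(float)*1.3,0,255).astype(np.uint8))
```

```text
(no output)
```

View pics/v_crop.png

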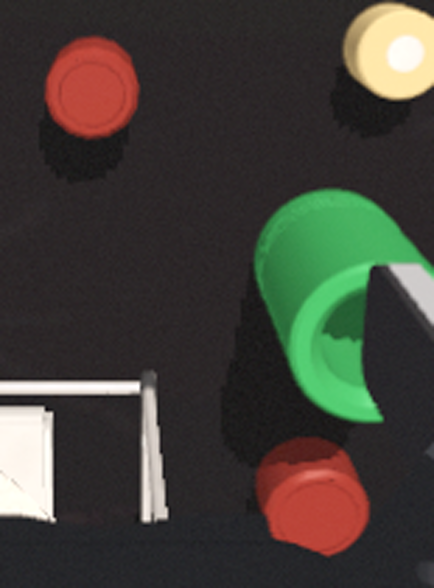

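View pics/v_crop2.png

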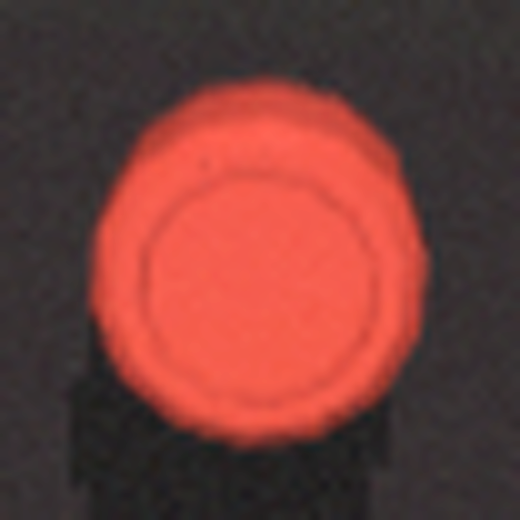

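The disc at (317,186) is the smaller, plain one: the tablet. The other disc, behind the green tube, is the large tablet.

Run:
```python
from h import *
d=dict(np.load("v_w.npz"));o=dict(np.load("o_w.npz"))
print(onplane(d,[(318.2,188.8)],.024),onplane(o,[(465.7,165.7)],.024))
print(tri([ray(d,(318.2,188.8)),ray(o,(465.7,165.7))]))
e=onplane(d,[(292+92/10,188.0),(292+425/10,188.0)],.0215);print("dia",np.linalg.norm(e[1]-e[0]),d['p'])
```

```text
[[0.44385178 0.13425731 0.024     ]] [[0.44137522 0.13458752 0.024     ]]
(array([0.44226999, 0.13409381, 0.02571846]), [np.float64(0.0011645224688572407), np.float64(0.0011645224688571012)])
dia 0.030794164783899375 [0.44497461 0.13764407 0.14624644]
```

Tablet at (0.4435, 0.1341), diameter 30.8 mm, top at about 25 mm. I'll grip its upper half so it can enter the bore before release, with the tips about 12 mm above the bench.

```bash
python3 -m pendant '[{"dx":0.0014,"dy":-0.0035,"dz":0.03,"ax":0,"ay":0,"az":0,"fingers":0.2},{"dx":0,"dy":0,"dz":0.04,"ax":0,"ay":0,"az":0,"fingers":0.2},{"dx":0,"dy":0,"dz":0.04,"ax":0,"ay":0,"az":0,"fingers":0.2},{"dx":0,"dy":0,"dz":0.02,"ax":0,"ay":0,"az":0,"fingers":0.2},{"dx":0,"dy":0,"dz":0,"ax":0,"ay":0,"az":0,"fingers":0.2},{"dx":0,"dy":0,"dz":0,"ax":0,"ay":0,"az":0,"fingers":0.2}]' 30
python3 - <<'E'
from h import *
im,ci=snap("w_w"); crop(im,"w_crop",210,170,430,330,3.5)
E
```

```text
time: 25.08
ee_pos: [0.4443, 0.1342, 0.0174]
ee_rot: [-0.001, 3.14, 0.001]
force: [0.9, 0.1, 0.7]
width: 0.798
[0.4443 0.1342 0.0174] 0.798 [0.9 0.1 0.7] 25.07
```

View pics/w_crop.png

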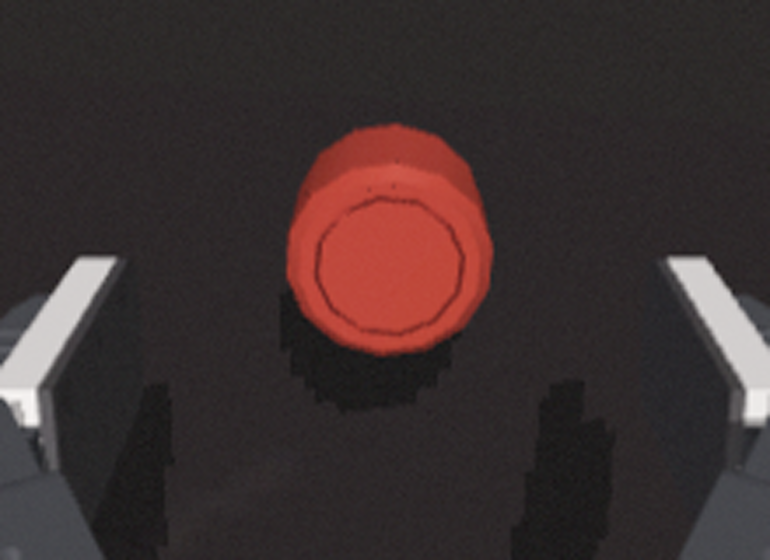

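```bash
python3 -m pendant '[{"dx":0.0009,"dy":0,"dz":0.012,"ax":0,"ay":0,"az":0,"fingers":0.2},{"dx":0,"dy":0,"dz":0.011,"ax":0,"ay":0,"az":0,"fingers":0.2},{"dx":0,"dy":0,"dz":0,"ax":0,"ay":0,"az":0,"fingers":0.2},{"dx":0,"dy":0,"dz":0,"ax":0,"ay":0,"az":0,"fingers":0.8},{"dx":0,"dy":0,"dz":0,"ax":0,"ay":0,"az":0,"fingers":0.8},{"dx":0,"dy":0,"dz":0,"ax":0,"ay":0,"az":0,"fingers":0.8},{"dx":0,"dy":0,"dz":0,"ax":0,"ay":0,"az":0,"fingers":0.8},{"dx":0,"dy":0,"dz":0,"ax":0,"ay":0,"az":0,"fingers":0.8}]' 30
python3 - <<'E'
from h import *
im,ci=snap("x_w"); crop(im,"x_crop",210,170,430,330,3.5)
E
```

```text
time: 26.12
ee_pos: [0.443, 0.1335, -0.0067]
ee_rot: [0.0, 3.141, 0.001]
force: [0.8, 0.1, 2.7]
width: 0.351
[ 0.443   0.1335 -0.0067] 0.351 [0.8 0.1 2.7] 26.12
```

View pics/x_crop.png

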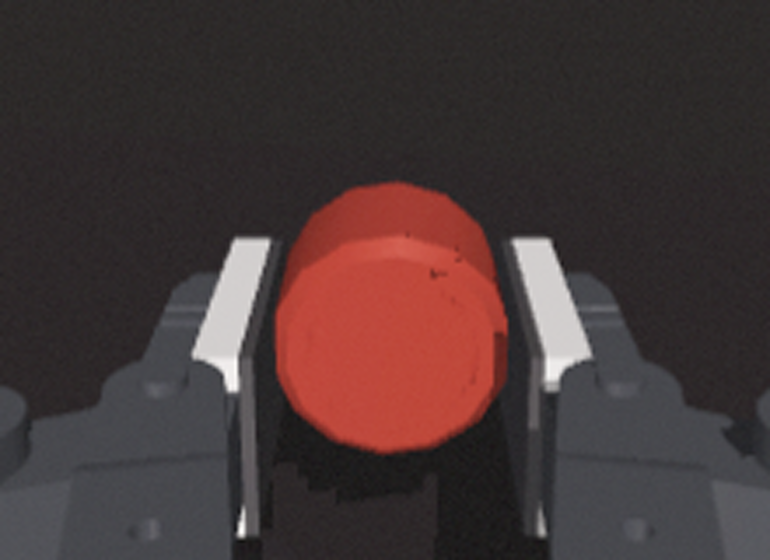

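```bash
python3 -m pendant '[{"dx":0,"dy":0,"dz":-0.03,"ax":0,"ay":0,"az":0,"fingers":0.8},{"dx":0,"dy":0,"dz":-0.055,"ax":0,"ay":0,"az":0,"fingers":0.8},{"dx":0,"dy":0,"dz":-0.055,"ax":0,"ay":0,"az":0,"fingers":0.8},{"dx":0,"dy":0.05,"dz":0,"ax":0,"ay":0,"az":0,"fingers":0.8},{"dx":0,"dy":0.055,"dz":0,"ax":0,"ay":0,"az":0,"fingers":0.8},{"dx":-0.01,"dy":0.055,"dz":0,"ax":0,"ay":0,"az":0,"fingers":0.8},{"dx":-0.01,"dy":0.055,"dz":0,"ax":0,"ay":0,"az":0,"fingers":0.8},{"dx":-0.016,"dy":0.05,"dz":0,"ax":0,"ay":0,"az":0,"fingers":0.8}]'
python3 -m pendant '[{"dx":0,"dy":0,"dz":0,"ax":0,"ay":0,"az":0,"fingers":0.8},{"dx":0,"dy":0,"dz":0,"ax":0,"ay":0,"az":0,"fingers":0.8},{"dx":0,"dy":0,"dz":0,"ax":0,"ay":0,"az":0,"fingers":0.8}]'
python3 - <<'E'
from h import *
im,ci=snap("y_w"); crop(im,"y_crop",210,150,430,330,3.4)
E
```

```text
time: 27.18
ee_pos: [0.4783, 0.4002, 0.1321]
ee_rot: [0.001, -3.141, 0.001]
force: [0.5, -1.4, 1.3]
width: 0.348
time: 27.55
ee_pos: [0.4787, 0.3976, 0.1334]
ee_rot: [0.001, 3.141, 0.001]
force: [-0.8, 0.2, 0.1]
width: 0.344
[0.4787 0.3976 0.1334] 0.344 [-0.8  0.2  0.1] 27.55
```

View pics/y_crop.png

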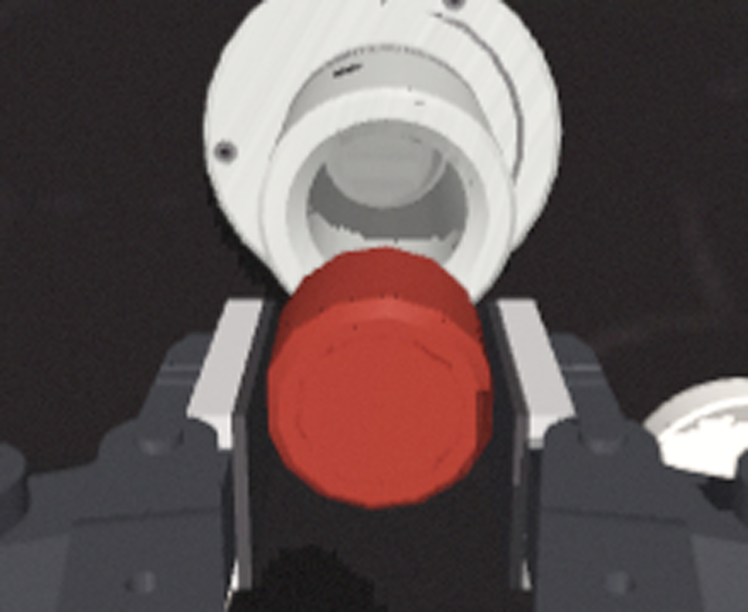

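The tablet is aligned in x to within 0.5 mm and needs +1.7 mm in y (sleeve column 324, tablet 322). Descending to just above the sleeve, then entering gently.

```bash
python3 -m pendant '[{"dx":0,"dy":0.0016,"dz":0.02,"ax":0,"ay":0,"az":0,"fingers":0.8},{"dx":0,"dy":0,"dz":0.02,"ax":0,"ay":0,"az":0,"fingers":0.8},{"dx":0,"dy":0,"dz":0.012,"ax":0,"ay":0,"az":0,"fingers":0.8},{"dx":0,"dy":0,"dz":0,"ax":0,"ay":0,"az":0,"fingers":0.8},{"dx":0,"dy":0,"dz":0,"ax":0,"ay":0,"az":0,"fingers":0.8}]'
python3 - <<'E'
from h import *
im,ci=snap("z_w"); crop(im,"z_crop",210,150,430,330,3.4)
E
```

```text
time: 28.22
ee_pos: [0.479, 0.4001, 0.0814]
ee_rot: [0.0, 3.141, 0.001]
force: [0.0, 0.9, 0.7]
width: 0.346
[0.479  0.4001 0.0814] 0.346 [0.  0.9 0.7] 28.23
```

View pics/z_crop.png

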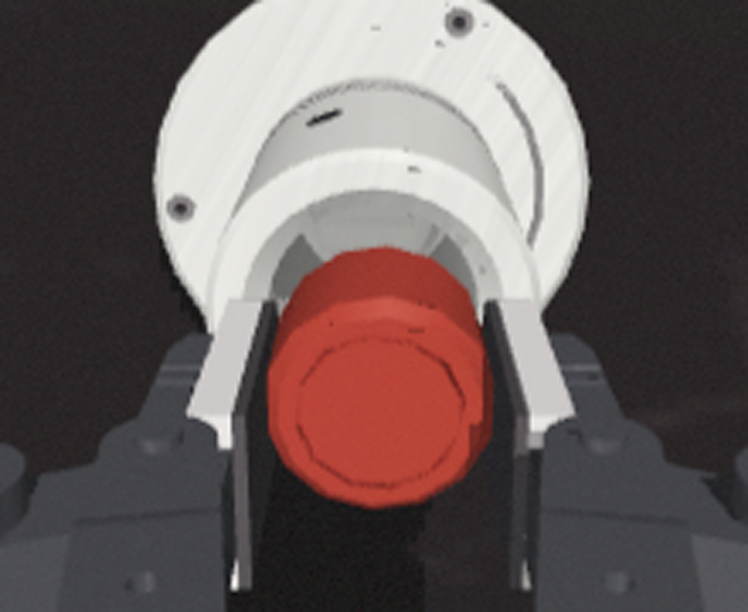

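```bash
python3 -m pendant '[{"dx":0,"dy":-0.0006,"dz":0.004,"ax":0,"ay":0,"az":0,"fingers":0.8},{"dx":0,"dy":0,"dz":0.003,"ax":0,"ay":0,"az":0,"fingers":0.8},{"dx":0,"dy":0,"dz":0.002,"ax":0,"ay":0,"az":0,"fingers":0.8},{"dx":0,"dy":0,"dz":0,"ax":0,"ay":0,"az":0,"fingers":0.8}]'
python3 -m pendant '[{"dx":0,"dy":0,"dz":0.002,"ax":0,"ay":0,"az":0,"fingers":0.8},{"dx":0,"dy":0,"dz":0.002,"ax":0,"ay":0,"az":0,"fingers":0.8},{"dx":0,"dy":0,"dz":0,"ax":0,"ay":0,"az":0,"fingers":0.8}]'
python3 -m pendant '[{"dx":0,"dy":0,"dz":0.002,"ax":0,"ay":0,"az":0,"fingers":0.8},{"dx":0,"dy":0,"dz":0.002,"ax":0,"ay":0,"az":0,"fingers":0.8},{"dx":0,"dy":0,"dz":0,"ax":0,"ay":0,"az":0,"fingers":0.8}]'
python3 - <<'E'
from h import *
im,ci=snap("za_w"); crop(im,"za_crop",210,150,430,330,3.4)
E
```

```text
time: 28.78
ee_pos: [0.4786, 0.3992, 0.0716]
ee_rot: [-0.0, -3.141, 0.0]
force: [0.3, -0.4, -0.8]
width: 0.344
time: 29.15
ee_pos: [0.4786, 0.3992, 0.0676]
ee_rot: [-0.0, -3.141, 0.0]
force: [0.2, 0.7, -0.9]
width: 0.348
time: 29.52
ee_pos: [0.4793, 0.3996, 0.0672]
ee_rot: [-0.001, 3.139, 0.002]
force: [-5.5, -3.0, 12.2]
width: 0.348
[0.4793 0.3996 0.0672] 0.348 [-5.5 -3.  12.2] 29.52
```

View pics/za_crop.png

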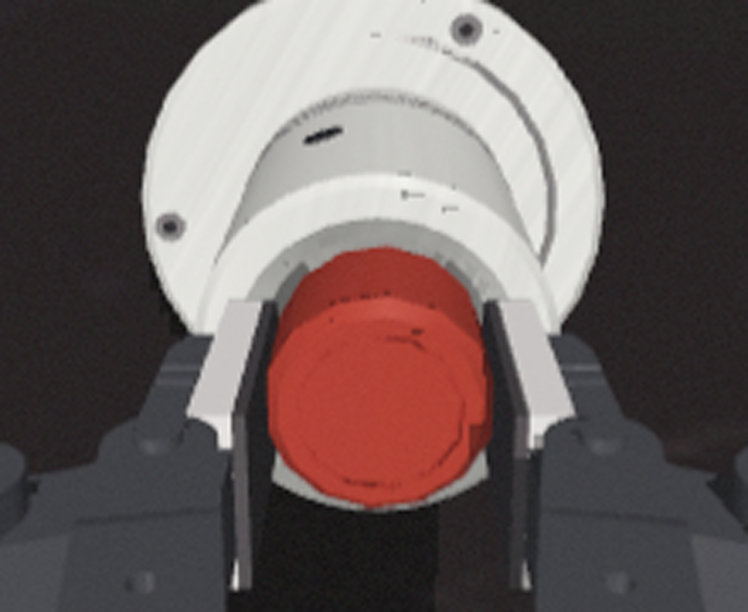

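Contact at TCP z = 0.067 while the tablet is aligned to within 0.5 mm in both axes and about 6 mm inside. Most likely the fingertips are on the sleeve rim. I'll back off 1.5 mm and let the tablet drop.

```bash
python3 -m pendant '[{"dx":0,"dy":0,"dz":-0.004,"ax":0,"ay":0,"az":0,"fingers":0.8},{"dx":0,"dy":0,"dz":0,"ax":0,"ay":0,"az":0,"fingers":0.8},{"dx":0,"dy":0,"dz":0,"ax":0,"ay":0,"az":0,"fingers":0.2},{"dx":0,"dy":0,"dz":0,"ax":0,"ay":0,"az":0,"fingers":0.2},{"dx":0,"dy":0,"dz":0,"ax":0,"ay":0,"az":0,"fingers":0.2},{"dx":0,"dy":0,"dz":-0.03,"ax":0,"ay":0,"az":0,"fingers":0.2},{"dx":-0.02,"dy":0,"dz":-0.04,"ax":0,"ay":0,"az":0,"fingers":0.2},{"dx":-0.02,"dy":0,"dz":-0.04,"ax":0,"ay":0,"az":0,"fingers":0.2}]'
python3 -m pendant '[{"dx":0,"dy":0,"dz":0,"ax":0,"ay":0,"az":0,"fingers":0},{"dx":0,"dy":0,"dz":0,"ax":0,"ay":0,"az":0,"fingers":0},{"dx":0,"dy":0,"dz":0,"ax":0,"ay":0,"az":0,"fingers":0}]'
python3 - <<'E'
from h import *
im,ci=snap("zb_w"); crop(im,"zb_crop",230,90,410,260,3.5)
E
```

```text
time: 30.58
ee_pos: [0.519, 0.3993, 0.1791]
ee_rot: [-0.0, 3.142, -0.0]
force: [0.8, 0.1, 0.7]
width: 0.797
time: 30.95
ee_pos: [0.518, 0.3991, 0.1763]
ee_rot: [0.0, -3.14, 0.002]
force: [0.8, -0.2, 0.5]
width: 0.997
[0.518  0.3991 0.1763] 0.997 [ 0.8 -0.2  0.5] 30.95
```

View pics/zb_crop.png

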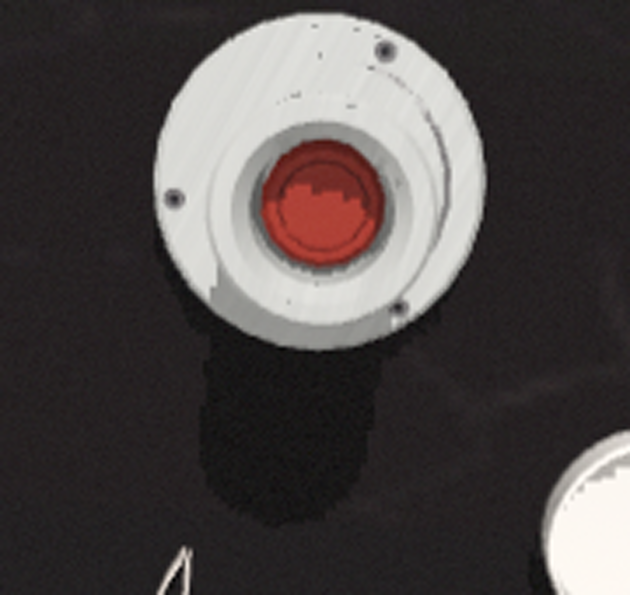

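The tablet is down inside the bore: red disc at (322,149), with the apparent size putting its face well below the rim. Now to the hanger for a close measurement.

```bash
python3 -m pendant '[{"dx":0.025,"dy":-0.045,"dz":-0.01,"ax":0,"ay":0,"az":0,"fingers":0},{"dx":0.025,"dy":-0.045,"dz":-0.01,"ax":0,"ay":0,"az":0,"fingers":0},{"dx":0.015,"dy":-0.055,"dz":-0.01,"ax":0,"ay":0,"az":0,"fingers":0},{"dx":0,"dy":-0.058,"dz":0,"ax":0,"ay":0,"az":0,"fingers":0},{"dx":0,"dy":-0.058,"dz":0,"ax":0,"ay":0,"az":0,"fingers":0},{"dx":0,"dy":-0.058,"dz":0,"ax":0,"ay":0,"az":0,"fingers":0},{"dx":0,"dy":-0.058,"dz":0,"ax":0,"ay":0,"az":0,"fingers":0},{"dx":0,"dy":-0.058,"dz":0,"ax":0,"ay":0,"az":0,"fingers":0}]' 60
python3 -m pendant '[{"dx":0,"dy":-0.058,"dz":0,"ax":0,"ay":0,"az":0,"fingers":0},{"dx":0,"dy":-0.058,"dz":0,"ax":0,"ay":0,"az":0,"fingers":0},{"dx":0,"dy":-0.058,"dz":0,"ax":0,"ay":0,"az":0,"fingers":0},{"dx":0,"dy":-0.055,"dz":0,"ax":0,"ay":0,"az":0,"fingers":0},{"dx":0,"dy":-0.04,"dz":0,"ax":0,"ay":0,"az":0,"fingers":0},{"dx":0,"dy":0,"dz":0,"ax":0,"ay":0,"az":0,"fingers":0},{"dx":0,"dy":0,"dz":0,"ax":0,"ay":0,"az":0,"fingers":0}]'
python3 - <<'E'
from h import *
im,ci=snap("zc_w"); crop(im,"zc_crop",200,130,440,310,3.3)
E
```

```text
time: 32.0
ee_pos: [0.4529, -0.0373, 0.2075]
ee_rot: [-0.001, 3.141, 0.0]
force: [2.0, -1.2, 0.3]
width: 0.998
time: 32.88
ee_pos: [0.4533, -0.3043, 0.2072]
ee_rot: [-0.001, -3.141, -0.001]
force: [0.3, 0.8, 0.8]
width: 0.999
[ 0.4533 -0.3043  0.2072] 0.999 [0.3 0.8 0.8] 32.88
```

View pics/zc_w.png

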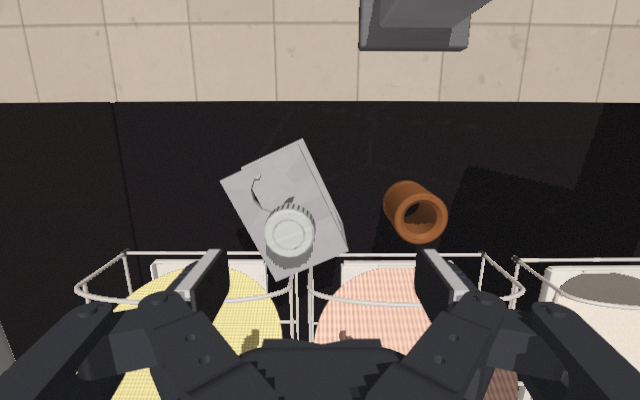

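View pics/zc_crop.png

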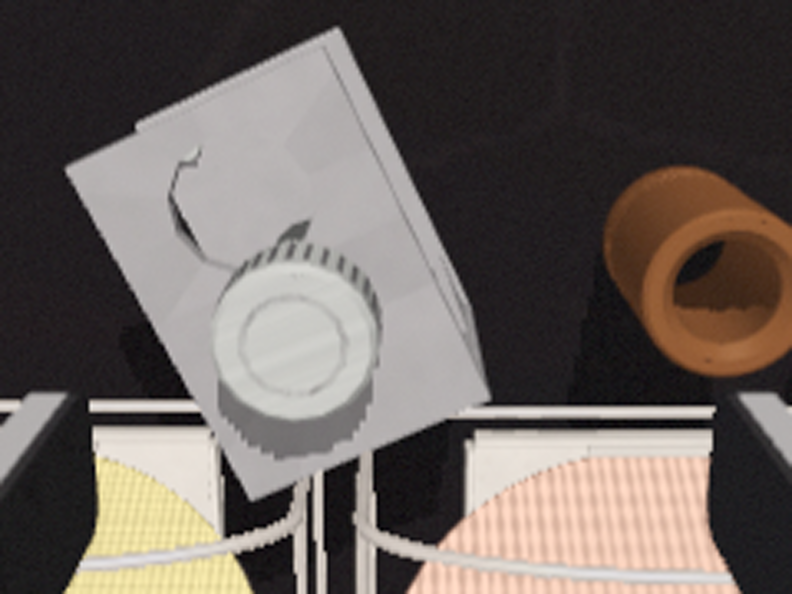

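Run:
```python
from h import *
d=dict(np.load("zc_w.npz"));R=d['R'];off=-R.T@d['t']-d['p']
c=dict(d);c['t']=-R@(np.array([.4454,-.1394,.1609])+off)   # d_w pose
f=lambda L:[(u/3.5,140+v/3.5) for u,v in L]
hole=[(122,240),(135,205),(160,185),(197,177),(250,190),(283,225),(298,270),(294,305)]
print("hole d_w",circ(onplane(c,f(hole),.081)[:,:2]))
cc=f([(0,210),(275,68),(560,480)]);print("leaf corners d_w",onplane(c,cc,.081)[:,:2].round(4).tolist())
g=lambda L:[(200+u/3.3,130+v/3.3) for u,v in L]
P=onplane(d,g([(66,170),(322,45),(485,397),(252,500)]),.081)[:,:2];print("leaf zc",P.round(4).tolist(),[np.linalg.norm(P[i]-P[(i+1)%4]).round(4) for i in range(4)],"centre",P.mean(0))
e=P[3]-P[0];e2=P[2]-P[1];print("axis +x",np.degrees(np.arctan2(e[1],e[0])),np.degrees(np.arctan2(e2[1],e2[0])))
hd=g([(212,340),(380,335),(297,265),(293,420)]);print("head top",circ(onplane(d,hd,.105)[:,:2]))
ring=g([(238,345),(348,345),(294,296),(294,395)]);print("ring",circ(onplane(d,ring,.105)[:,:2]))
# head ring centre triangulate with d_w: ring centre there
print("tri head",tri([ray(d,g([(294,345.)])[0]),ray(c,f([(229,442)])[0])]))
```

```text
hole d_w (array([ 0.45567636, -0.35006606]), np.float64(0.02026620958197088))
leaf corners d_w [[0.4436, -0.3974], [0.4113, -0.326], [0.5112, -0.2766]]
leaf zc [[0.4461, -0.3986], [0.4115, -0.3261], [0.515, -0.2795], [0.5494, -0.3503]] [np.float64(0.0804), np.float64(0.1135), np.float64(0.0787), np.float64(0.1141)] centre [ 0.48048397 -0.33863268]
axis +x 25.08248939661138 24.22087658330981
head top (array([ 0.48879684, -0.33268723]), np.float64(0.022469255539092244))
ring (array([ 0.48935592, -0.33359861]), np.float64(0.014518509987192296))
tri head (array([ 0.48856047, -0.33318095,  0.10623382]), [np.float64(1.6103597377291807e-05), np.float64(1.6103597377327467e-05)])
```

The leaf (113.5 x 79.5 mm fitted) is centred at (0.4805, -0.3386) with its +x axis at 24.7°. The plunger is at (0.4888, -0.3330), head top at 106 mm. The wide-end estimates differ by 5 mm, so I'll take one more view from the side.

```bash
python3 -m pendant '[{"dx":0,"dy":0.05,"dz":0,"ax":0,"ay":0,"az":0,"fingers":0},{"dx":0,"dy":0.05,"dz":-0.02,"ax":0,"ay":0,"az":0,"fingers":0},{"dx":0,"dy":0,"dz":0,"ax":0,"ay":0,"az":0,"fingers":0},{"dx":0,"dy":0,"dz":0,"ax":0,"ay":0,"az":0,"fingers":0},{"dx":0,"dy":0,"dz":0,"ax":0,"ay":0,"az":0,"fingers":0}]'
python3 - <<'E'
from h import *
im,ci=snap("zd_w"); crop(im,"zd_crop",90,130,290,300,3.5)
E
```

```text
time: 33.55
ee_pos: [0.4533, -0.2049, 0.2272]
ee_rot: [-0.001, -3.141, -0.0]
force: [-0.5, 0.5, -0.2]
width: 0.996
[ 0.4533 -0.2049  0.2272] 0.996 [-0.5  0.5 -0.2] 33.55
```

View pics/zd_crop.png

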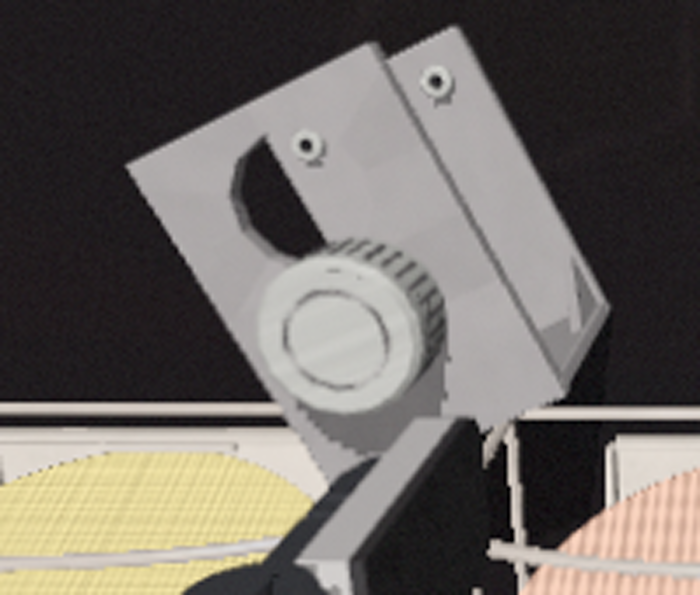

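Run:
```python
from h import *
from scipy.optimize import least_squares
d=dict(np.load("zd_w.npz"))
g=lambda L:[(90+u/3.5,130+v/3.5) for u,v in L]
P=onplane(d,g([(127,165),(372,43),(563,397)]),.081)[:,:2];print(P.round(4).tolist(),np.linalg.norm(P[1]-P[0]),np.linalg.norm(P[2]-P[1]))
ctr=(P[0]+P[2])/2;e=P[2]-P[1];a=np.arctan2(e[1],e[0]);print("centre",ctr,np.degrees(a))
A=onplane(d,g([(262,137),(243,160),(231,190),(236,215),(254,240),(280,263)]),.081)[:,:2]
r=least_squares(lambda c:np.linalg.norm(A-c,axis=1)-.020,ctr-[.03,.013]);print("hole",r.x,r.fun*1e3,circ(A))
u=np.array([np.cos(a),np.sin(a)]);q=r.x-ctr;print("along",q@u,"perp",q@[-u[1],u[0]])
ring=onplane(d,g([(284,338),(388,338),(336,290),(336,388)]),.105)[:,:2];h=circ(ring);print("head",h);q=h[0]-ctr;print("along",q@u,"perp",q@[-u[1],u[0]])
z=dict(np.load("zc_w.npz"));print("tri",tri([ray(d,g([(336,339.)])[0]),ray(z,(200+294/3.3,130+345/3.3))]))
z2=lambda L:[(200+u/3.3,130+v/3.3) for u,v in L]
A=onplane(z,z2([(185,152),(172,180),(170,205),(180,235),(198,260)]),.081)[:,:2]
r=least_squares(lambda c:np.linalg.norm(A-c,axis=1)-.020,ctr-[.03,.013]);print("hole zc",r.x,r.fun*1e3)
```

```text
[[0.4457, -0.3991], [0.4117, -0.3255], [0.5162, -0.2792]] 0.08105964061575226 0.11431573933221306
centre [ 0.48097002 -0.33915566] 23.93101535209172
hole [ 0.45604585 -0.35017768] [ 0.48270057 -0.56445121  0.35538562  0.14926289 -0.61859594  0.53631181] (array([ 0.45604333, -0.34948919]), np.float64(0.020575476408959906))
along -0.027252483147341036 perp 3.564267874588481e-05
head (array([ 0.48936121, -0.33417351]), np.float64(0.014247178154404672))
along 0.009690779889396917 perp 0.001150079414610304
tri (array([ 0.4882023 , -0.33306732,  0.10737134]), [np.float64(9.917572463082646e-05), np.float64(9.917572463093947e-05)])
hole zc [ 0.45575715 -0.35039159] [ 0.71376771 -0.19941998 -0.41448499 -0.44504999  0.8249334 ]
```

Three views agree on the wide end at (0.4559, -0.3502); the leaf simply isn't centred on the hanger's origin. The plunger axis is at (0.4885, -0.3333). Moving over it, then a check before going down.

```bash
python3 -m pendant '[{"dx":-0.011,"dy":-0.043,"dz":0,"ax":0,"ay":0,"az":0,"fingers":0},{"dx":-0.012,"dy":-0.043,"dz":0,"ax":0,"ay":0,"az":0,"fingers":0},{"dx":-0.012,"dy":-0.042,"dz":0.03,"ax":0,"ay":0,"az":0,"fingers":0},{"dx":0,"dy":0,"dz":0.04,"ax":0,"ay":0,"az":0,"fingers":0},{"dx":0,"dy":0,"dz":0.04,"ax":0,"ay":0,"az":0,"fingers":0},{"dx":0,"dy":0,"dz":0,"ax":0,"ay":0,"az":0,"fingers":0},{"dx":0,"dy":0,"dz":0,"ax":0,"ay":0,"az":0,"fingers":0}]'
python3 - <<'E'
from h import *
im,ci=snap("ze_w")
E
```

```text
time: 34.48
ee_pos: [0.4889, -0.3336, 0.1196]
ee_rot: [0.001, 3.14, -0.002]
force: [-1.0, -0.9, 1.3]
width: 0.998
[ 0.4889 -0.3336  0.1196] 0.998 [-1.  -0.9  1.3] 34.48
```

View pics/ze_w.png

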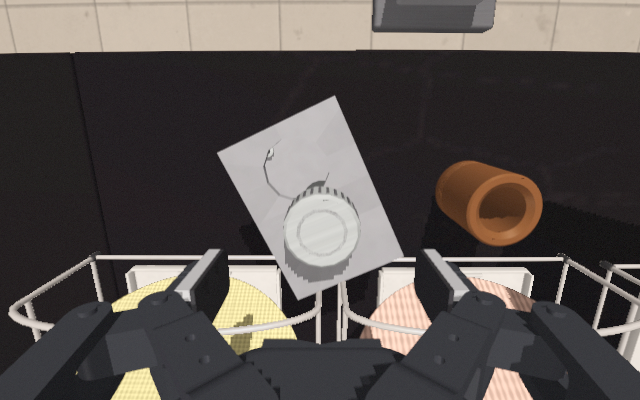

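Plunger head centred between the jaws at (321,232). Going down and closing on the head.

```bash
python3 -m pendant '[{"dx":0,"dy":0,"dz":0.02,"ax":0,"ay":0,"az":0,"fingers":0.1},{"dx":0,"dy":0,"dz":0.02,"ax":0,"ay":0,"az":0,"fingers":0.1},{"dx":0,"dy":0,"dz":0.006,"ax":0,"ay":0,"az":0,"fingers":0.1},{"dx":0,"dy":0,"dz":0,"ax":0,"ay":0,"az":0,"fingers":0.1},{"dx":0,"dy":0,"dz":0,"ax":0,"ay":0,"az":0,"fingers":0.1}]' 60
python3 - <<'E'
from h import *
im,ci=snap("zf_w"); crop(im,"zf_crop",210,130,430,330,3.0)
E
```

```text
time: 35.15
ee_pos: [0.4889, -0.3329, 0.0725]
ee_rot: [0.0, 3.141, -0.001]
force: [0.1, -0.0, 0.1]
width: 0.899
[ 0.4889 -0.3329  0.0725] 0.899 [ 0.1 -0.   0.1] 35.15
```

View pics/zf_crop.png

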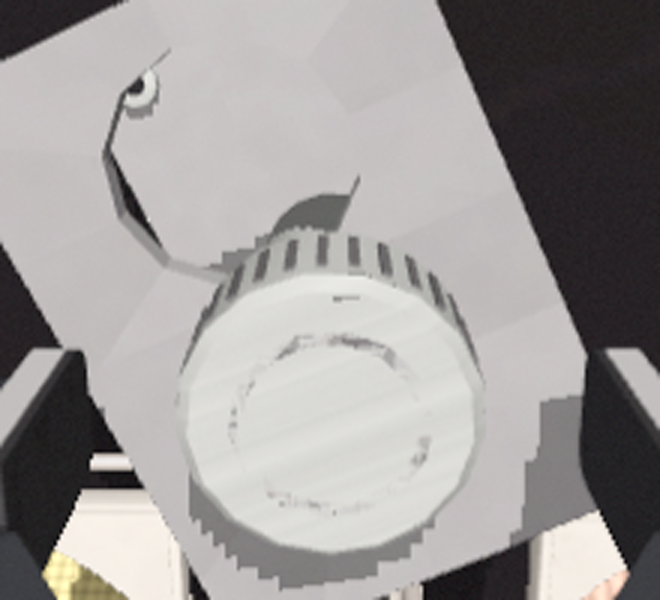

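```bash
python3 -m pendant '[{"dx":0,"dy":0,"dz":0.001,"ax":0,"ay":0,"az":0,"fingers":0.7},{"dx":0,"dy":0,"dz":0,"ax":0,"ay":0,"az":0,"fingers":0.7},{"dx":0,"dy":0,"dz":0,"ax":0,"ay":0,"az":0,"fingers":0.7},{"dx":0,"dy":0,"dz":0,"ax":0,"ay":0,"az":0,"fingers":0.7},{"dx":0,"dy":0,"dz":0,"ax":0,"ay":0,"az":0,"fingers":0.7},{"dx":0,"dy":0,"dz":0,"ax":0,"ay":0,"az":0,"fingers":0.7}]' 60
python3 - <<'E'
from h import *
im,ci=snap("zg_w"); crop(im,"zg_crop",210,130,430,330,3.0)
E
```

```text
time: 35.95
ee_pos: [0.4888, -0.3329, 0.0714]
ee_rot: [0.0, 3.141, -0.001]
force: [-0.5, 0.7, 5.4]
width: 0.512
[ 0.4888 -0.3329  0.0714] 0.512 [-0.5  0.7  5.4] 35.95
```

View pics/zg_crop.png

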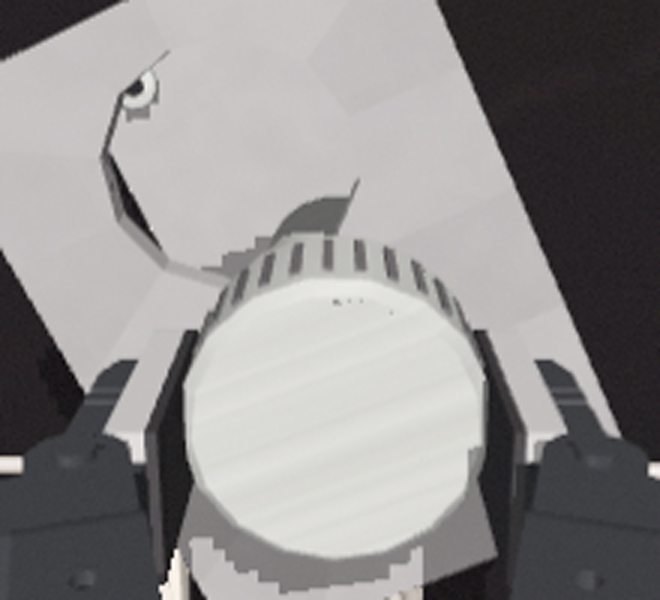

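Gripped, opening 0.512 (about 44-46 mm). Lifting 3 mm to float the groove in the leaf, then sliding along the slot toward the wide end with force checks.

```bash
python3 -m pendant '[{"dx":0,"dy":0,"dz":-0.003,"ax":0,"ay":0,"az":0,"fingers":0.7},{"dx":0,"dy":0,"dz":0,"ax":0,"ay":0,"az":0,"fingers":0.7},{"dx":0,"dy":0,"dz":0,"ax":0,"ay":0,"az":0,"fingers":0.7}]'
python3 -m pendant '[{"dx":0.0045,"dy":-0.0027,"dz":0,"ax":0,"ay":0,"az":0,"fingers":0.7},{"dx":0.0045,"dy":-0.0025,"dz":0,"ax":0,"ay":0,"az":0,"fingers":0.7},{"dx":0,"dy":0,"dz":0,"ax":0,"ay":0,"az":0,"fingers":0.7}]'
python3 - <<'E'
from h import *
im,ci=snap("zh_w"); crop(im,"zh_crop",210,130,430,330,3.0)
E
```

```text
time: 36.38
ee_pos: [0.4879, -0.3324, 0.0726]
ee_rot: [-0.001, -3.14, -0.002]
force: [-0.3, -0.2, -4.1]
width: 0.514
time: 36.75
ee_pos: [0.479, -0.3381, 0.0738]
ee_rot: [-0.001, -3.141, -0.0]
force: [0.1, 0.7, -3.2]
width: 0.514
[ 0.479  -0.3381  0.0738] 0.514 [ 0.1  0.7 -3.2] 36.75
```

View pics/zh_crop.png

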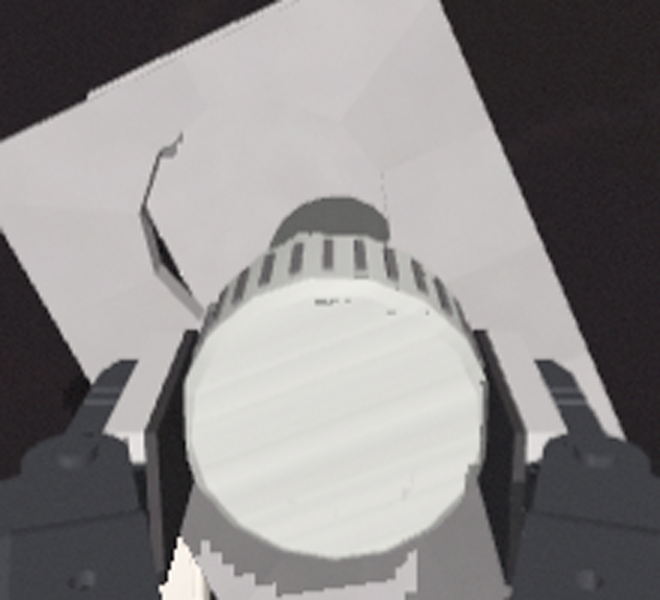

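```bash
python3 -m pendant '[{"dx":0.0045,"dy":-0.0024,"dz":0,"ax":0,"ay":0,"az":0,"fingers":0.7},{"dx":0.0045,"dy":-0.0024,"dz":0,"ax":0,"ay":0,"az":0,"fingers":0.7},{"dx":0,"dy":0,"dz":0,"ax":0,"ay":0,"az":0,"fingers":0.7}]'
python3 -m pendant '[{"dx":0.0045,"dy":-0.0024,"dz":0,"ax":0,"ay":0,"az":0,"fingers":0.7},{"dx":0.0045,"dy":-0.0024,"dz":0,"ax":0,"ay":0,"az":0,"fingers":0.7},{"dx":0.0045,"dy":-0.0024,"dz":0,"ax":0,"ay":0,"az":0,"fingers":0.7},{"dx":0,"dy":0,"dz":0,"ax":0,"ay":0,"az":0,"fingers":0.7},{"dx":0,"dy":0,"dz":0,"ax":0,"ay":0,"az":0,"fingers":0.7}]'
python3 - <<'E'
from h import *
im,ci=snap("zi_w"); crop(im,"zi_crop",210,130,430,330,3.0)
s,cs=snap("zi_s","side");crop(s,"zi_side",260,70,420,200,4.5)
E
```

```text
time: 37.17
ee_pos: [0.4702, -0.3429, 0.0739]
ee_rot: [-0.001, -3.142, -0.0]
force: [0.1, -0.2, -2.9]
width: 0.506
time: 37.8
ee_pos: [0.457, -0.3499, 0.0738]
ee_rot: [0.0, 3.142, 0.0]
force: [0.8, 0.3, -3.6]
width: 0.515
[ 0.457  -0.3499  0.0738] 0.515 [ 0.8  0.3 -3.6] 37.8
[ 0.4571 -0.3499  0.0738] 0.513 [ 0.1  0.3 -3.4] 37.85
```

View pics/zi_crop.png

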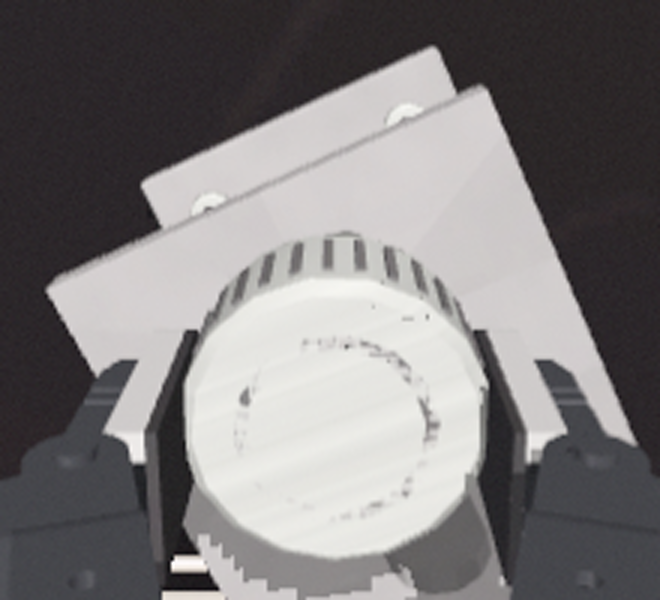

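View pics/zi_side.png

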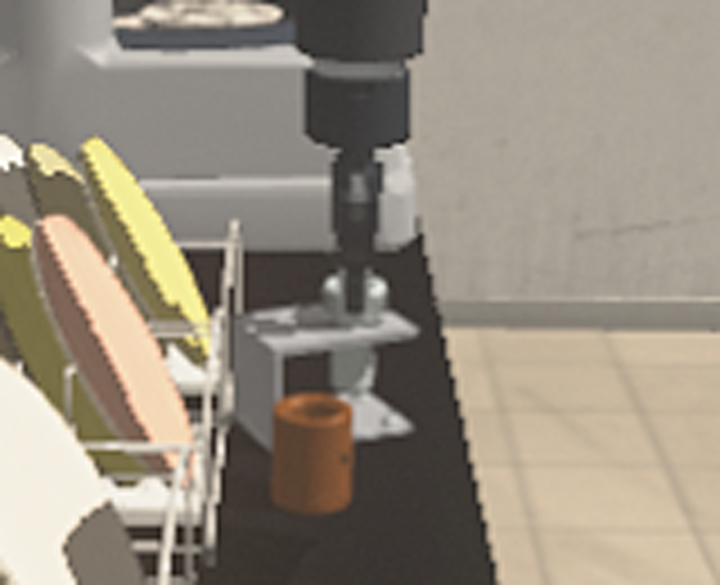

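The plunger is at the wide end, moving freely with weight only on the wrist. Lifting in checked steps.

```bash
python3 -m pendant '[{"dx":0,"dy":0,"dz":-0.004,"ax":0,"ay":0,"az":0,"fingers":0.7},{"dx":0,"dy":0,"dz":-0.004,"ax":0,"ay":0,"az":0,"fingers":0.7},{"dx":0,"dy":0,"dz":0,"ax":0,"ay":0,"az":0,"fingers":0.7}]'
python3 -m pendant '[{"dx":0,"dy":0,"dz":-0.006,"ax":0,"ay":0,"az":0,"fingers":0.7},{"dx":0,"dy":0,"dz":-0.008,"ax":0,"ay":0,"az":0,"fingers":0.7},{"dx":0,"dy":0,"dz":0,"ax":0,"ay":0,"az":0,"fingers":0.7}]'
python3 -m pendant '[{"dx":0,"dy":0,"dz":-0.015,"ax":0,"ay":0,"az":0,"fingers":0.7},{"dx":0,"dy":0,"dz":-0.02,"ax":0,"ay":0,"az":0,"fingers":0.7},{"dx":0,"dy":0,"dz":-0.02,"ax":0,"ay":0,"az":0,"fingers":0.7},{"dx":0,"dy":0,"dz":-0.02,"ax":0,"ay":0,"az":0,"fingers":0.7},{"dx":0,"dy":0,"dz":-0.02,"ax":0,"ay":0,"az":0,"fingers":0.7},{"dx":0,"dy":0,"dz":0,"ax":0,"ay":0,"az":0,"fingers":0.7}]'
python3 - <<'E'
from h import *
s,cs=snap("zj_s","side");crop(s,"zj_side",260,40,420,200,3.7)
E
```

```text
time: 38.28
ee_pos: [0.4574, -0.35, 0.0825]
ee_rot: [0.0, 3.141, -0.001]
force: [-0.3, 0.2, -3.6]
width: 0.508
time: 38.65
ee_pos: [0.4576, -0.3503, 0.0971]
ee_rot: [0.0, 3.14, -0.002]
force: [-0.4, -0.3, -3.6]
width: 0.512
time: 39.4
ee_pos: [0.4578, -0.3504, 0.1934]
ee_rot: [0.0, 3.138, -0.003]
force: [0.3, 0.8, -3.6]
width: 0.513
[ 0.4578 -0.3504  0.1934] 0.513 [ 0.3  0.8 -3.6] 39.4
```

View pics/zj_side.png

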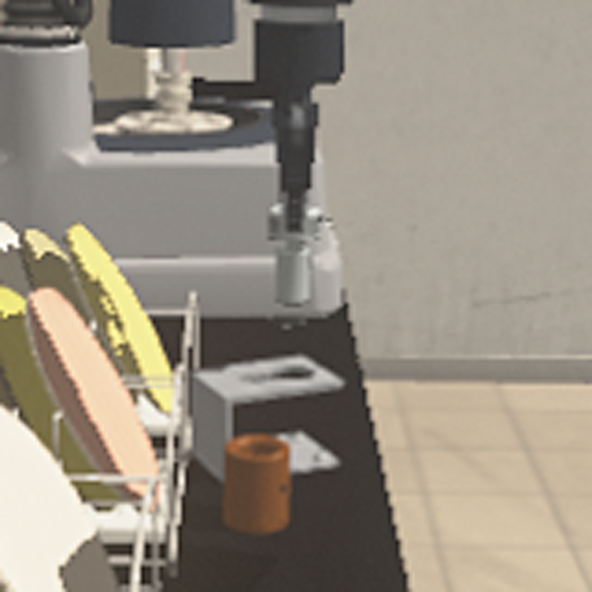

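The plunger is clear of the hanger, lower end about 146 mm up. Carrying it to the mould.

```bash
python3 -m pendant '[{"dx":0,"dy":0.03,"dz":0,"ax":0,"ay":0,"az":0,"fingers":0.7},{"dx":0,"dy":0.05,"dz":0,"ax":0,"ay":0,"az":0,"fingers":0.7},{"dx":0,"dy":0.05,"dz":0,"ax":0,"ay":0,"az":0,"fingers":0.7},{"dx":0,"dy":0.05,"dz":0,"ax":0,"ay":0,"az":0,"fingers":0.7},{"dx":0,"dy":0.05,"dz":0,"ax":0,"ay":0,"az":0,"fingers":0.7},{"dx":0,"dy":0.05,"dz":0,"ax":0,"ay":0,"az":0,"fingers":0.7},{"dx":0,"dy":0.05,"dz":0,"ax":0,"ay":0,"az":0,"fingers":0.7},{"dx":0,"dy":0.05,"dz":0,"ax":0,"ay":0,"az":0,"fingers":0.7}]'
python3 -m pendant '[{"dx":0,"dy":0.05,"dz":0,"ax":0,"ay":0,"az":0,"fingers":0.7},{"dx":0,"dy":0.05,"dz":0,"ax":0,"ay":0,"az":0,"fingers":0.7},{"dx":0,"dy":0.05,"dz":0,"ax":0,"ay":0,"az":0,"fingers":0.7},{"dx":0,"dy":0.05,"dz":0,"ax":0,"ay":0,"az":0,"fingers":0.7},{"dx":0,"dy":0.05,"dz":0,"ax":0,"ay":0,"az":0,"fingers":0.7},{"dx":-0.007,"dy":0.04,"dz":0,"ax":0,"ay":0,"az":0,"fingers":0.7},{"dx":-0.008,"dy":0.04,"dz":0,"ax":0,"ay":0,"az":0,"fingers":0.7},{"dx":-0.007,"dy":0.038,"dz":0,"ax":0,"ay":0,"az":0,"fingers":0.7}]'
python3 -m pendant '[{"dx":0,"dy":0,"dz":0,"ax":0,"ay":0,"az":0,"fingers":0.7},{"dx":0,"dy":0,"dz":0,"ax":0,"ay":0,"az":0,"fingers":0.7},{"dx":0,"dy":0,"dz":0,"ax":0,"ay":0,"az":0,"fingers":0.7}]'
python3 - <<'E'
from h import *
im,ci=snap("zk_w"); crop(im,"zk_crop",210,110,430,330,2.7)
E
```

```text
time: 40.45
ee_pos: [0.4563, 0.0317, 0.1898]
ee_rot: [-0.0, -3.14, 0.0]
force: [0.7, -0.2, -4.5]
width: 0.51
time: 41.45
ee_pos: [0.4788, 0.3992, 0.1891]
ee_rot: [0.0, -3.14, 0.003]
force: [0.2, 0.2, -3.5]
width: 0.514
time: 41.82
ee_pos: [0.4791, 0.3973, 0.1909]
ee_rot: [-0.001, -3.142, 0.0]
force: [-0.0, 0.5, -4.6]
width: 0.51
[0.4791 0.3973 0.1909] 0.51 [-0.   0.5 -4.6] 41.83
```

View pics/zk_crop.png

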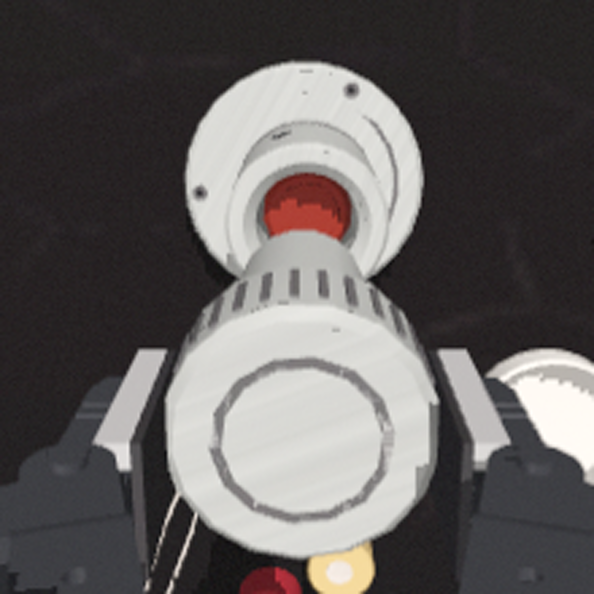

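Sleeve rim at column 324; plunger nose at about 323 and head at 322. Shift about +1.6 mm in y and lower to just above the sleeve.

```bash
python3 -m pendant '[{"dx":0.0004,"dy":0.0016,"dz":0.02,"ax":0,"ay":0,"az":0,"fingers":0.7},{"dx":0,"dy":0,"dz":0.02,"ax":0,"ay":0,"az":0,"fingers":0.7},{"dx":0,"dy":0,"dz":0.012,"ax":0,"ay":0,"az":0,"fingers":0.7},{"dx":0,"dy":0,"dz":0,"ax":0,"ay":0,"az":0,"fingers":0.7},{"dx":0,"dy":0,"dz":0,"ax":0,"ay":0,"az":0,"fingers":0.7}]'
python3 - <<'E'
from h import *
im,ci=snap("zl_w"); crop(im,"zl_crop",210,110,430,330,2.7)
s,cs=snap("zl_s","side");crop(s,"zl_side",260,130,420,370,2.4)
E
```

```text
time: 42.5
ee_pos: [0.4791, 0.3999, 0.1395]
ee_rot: [0.0, 3.141, 0.001]
force: [-0.0, -0.1, -2.7]
width: 0.517
[0.4791 0.3999 0.1395] 0.517 [-0.  -0.1 -2.7] 42.5
[0.4791 0.4    0.1398] 0.514 [ 0.5 -0.5 -3.8] 42.55
```

View pics/zl_crop.png

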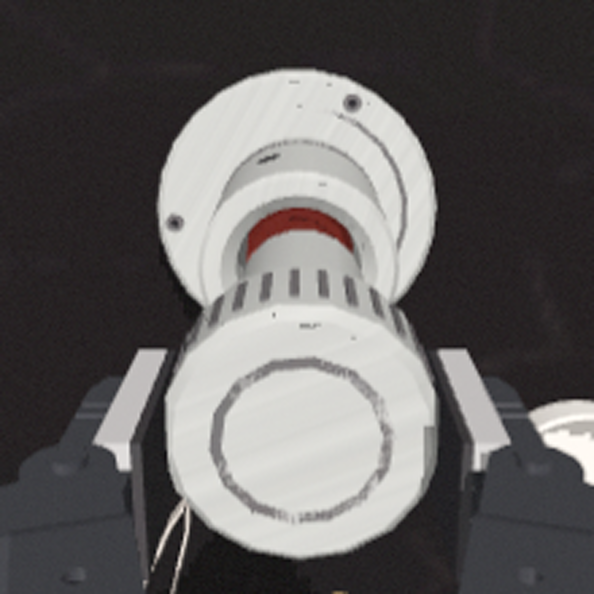

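View pics/zl_side.png

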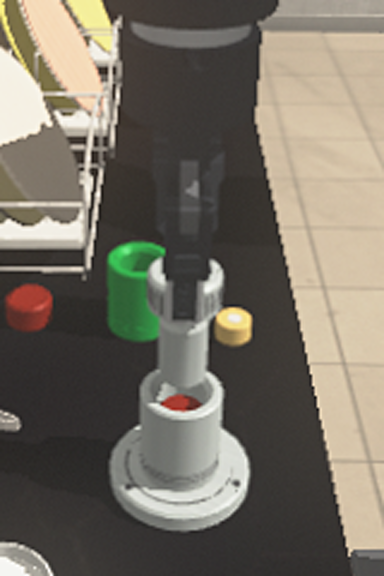

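```bash
python3 -m pendant '[{"dx":0.0005,"dy":-0.0004,"dz":0.004,"ax":0,"ay":0,"az":0,"fingers":0.7},{"dx":0,"dy":0,"dz":0.004,"ax":0,"ay":0,"az":0,"fingers":0.7},{"dx":0,"dy":0,"dz":0.003,"ax":0,"ay":0,"az":0,"fingers":0.7},{"dx":0,"dy":0,"dz":0,"ax":0,"ay":0,"az":0,"fingers":0.7},{"dx":0,"dy":0,"dz":0,"ax":0,"ay":0,"az":0,"fingers":0.7}]'
python3 -m pendant '[{"dx":0,"dy":0,"dz":0.003,"ax":0,"ay":0,"az":0,"fingers":0.7},{"dx":0,"dy":0,"dz":0.002,"ax":0,"ay":0,"az":0,"fingers":0.7},{"dx":0,"dy":0,"dz":0,"ax":0,"ay":0,"az":0,"fingers":0.7}]'
python3 -m pendant '[{"dx":0,"dy":0,"dz":0.002,"ax":0,"ay":0,"az":0,"fingers":0.7},{"dx":0,"dy":0,"dz":0.002,"ax":0,"ay":0,"az":0,"fingers":0.7},{"dx":0,"dy":0,"dz":0,"ax":0,"ay":0,"az":0,"fingers":0.7}]'
```

```text
time: 43.22
ee_pos: [0.4783, 0.3993, 0.1279]
ee_rot: [0.0, 3.141, 0.0]
force: [-0.5, -0.3, -3.6]
width: 0.513
time: 43.6
ee_pos: [0.4781, 0.3992, 0.1225]
ee_rot: [-0.0, -3.141, 0.001]
force: [0.5, -0.7, -3.8]
width: 0.511
time: 43.98
ee_pos: [0.4782, 0.3992, 0.1185]
ee_rot: [-0.0, -3.141, 0.0]
force: [0.5, 0.6, -4.5]
width: 0.517
```

The nose has entered the straight bore without contact. Continuing down to the tablet.

```bash
python3 -m pendant '[{"dx":0,"dy":0,"dz":0.002,"ax":0,"ay":0,"az":0,"fingers":0.7},{"dx":0,"dy":0,"dz":0.002,"ax":0,"ay":0,"az":0,"fingers":0.7},{"dx":0,"dy":0,"dz":0,"ax":0,"ay":0,"az":0,"fingers":0.7}]'
python3 -m pendant '[{"dx":0,"dy":0,"dz":0.001,"ax":0,"ay":0,"az":0,"fingers":0.7},{"dx":0,"dy":0,"dz":0.001,"ax":0,"ay":0,"az":0,"fingers":0.7},{"dx":0,"dy":0,"dz":0,"ax":0,"ay":0,"az":0,"fingers":0.7}]'
python3 -m pendant '[{"dx":0,"dy":0,"dz":0.001,"ax":0,"ay":0,"az":0,"fingers":0.7},{"dx":0,"dy":0,"dz":0,"ax":0,"ay":0,"az":0,"fingers":0.7}]'
python3 -m pendant '[{"dx":0,"dy":0,"dz":0.001,"ax":0,"ay":0,"az":0,"fingers":0.7},{"dx":0,"dy":0,"dz":0,"ax":0,"ay":0,"az":0,"fingers":0.7}]'
```

```text
time: 44.35
ee_pos: [0.4781, 0.3992, 0.1145]
ee_rot: [-0.0, -3.141, 0.0]
force: [-0.4, 0.1, -4.2]
width: 0.515
time: 44.72
ee_pos: [0.4782, 0.3993, 0.1127]
ee_rot: [-0.0, -3.141, 0.0]
force: [0.0, 0.3, -4.4]
width: 0.516
time: 44.98
ee_pos: [0.4782, 0.3993, 0.1117]
ee_rot: [-0.0, -3.141, 0.0]
force: [0.5, 0.4, -3.8]
width: 0.508
time: 45.22
ee_pos: [0.4785, 0.3994, 0.1115]
ee_rot: [0.0, 3.141, 0.001]
force: [-0.7, -0.4, -0.2]
width: 0.511
```

It rests at TCP z = 0.1115 (0.1114 predicted for standing on the tablet). Releasing, rising straight up and checking.

```bash
python3 -m pendant '[{"dx":0,"dy":0,"dz":0,"ax":0,"ay":0,"az":0,"fingers":0.4},{"dx":0,"dy":0,"dz":0,"ax":0,"ay":0,"az":0,"fingers":0.2},{"dx":0,"dy":0,"dz":0,"ax":0,"ay":0,"az":0,"fingers":0},{"dx":0,"dy":0,"dz":0,"ax":0,"ay":0,"az":0,"fingers":0},{"dx":0,"dy":0,"dz":-0.01,"ax":0,"ay":0,"az":0,"fingers":0},{"dx":0,"dy":0,"dz":-0.03,"ax":0,"ay":0,"az":0,"fingers":0},{"dx":0,"dy":0,"dz":-0.04,"ax":0,"ay":0,"az":0,"fingers":0},{"dx":0,"dy":0,"dz":-0.03,"ax":0,"ay":0,"az":0,"fingers":0}]'
python3 -m pendant '[{"dx":0.04,"dy":0,"dz":0,"ax":0,"ay":0,"az":0,"fingers":0},{"dx":0.03,"dy":-0.04,"dz":0,"ax":0,"ay":0,"az":0,"fingers":0},{"dx":0,"dy":-0.05,"dz":0,"ax":0,"ay":0,"az":0,"fingers":0},{"dx":0,"dy":-0.05,"dz":0,"ax":0,"ay":0,"az":0,"fingers":0},{"dx":0,"dy":0,"dz":0,"ax":0,"ay":0,"az":0,"fingers":0},{"dx":0,"dy":0,"dz":0,"ax":0,"ay":0,"az":0,"fingers":0}]'
python3 - <<'E'
from h import *
w,_=snap("zm_w");s,cs=snap("zm_s","side");t,ct=snap("zm_t","top")
crop(s,"zm_side",250,200,430,380,3.3);crop(t,"zm_top",180,140,480,250,2.6)
E
```

```text
time: 46.22
ee_pos: [0.4786, 0.3994, 0.2239]
ee_rot: [0.0, 3.14, 0.003]
force: [0.2, 0.0, 0.4]
width: 0.998
time: 46.98
ee_pos: [0.4083, 0.2595, 0.2215]
ee_rot: [0.001, 3.141, 0.002]
force: [-0.3, -0.1, -0.5]
width: 1.001
[0.4083 0.2595 0.2215] 1.001 [-0.3 -0.1 -0.5] 46.98
[0.4083 0.2598 0.2211] 0.996 [-0.9 -0.5 -0.9] 47.02
[0.4082 0.26   0.2208] 1.005 [ 0.   0.3 -0.2] 47.08
```

View pics/zm_side.png

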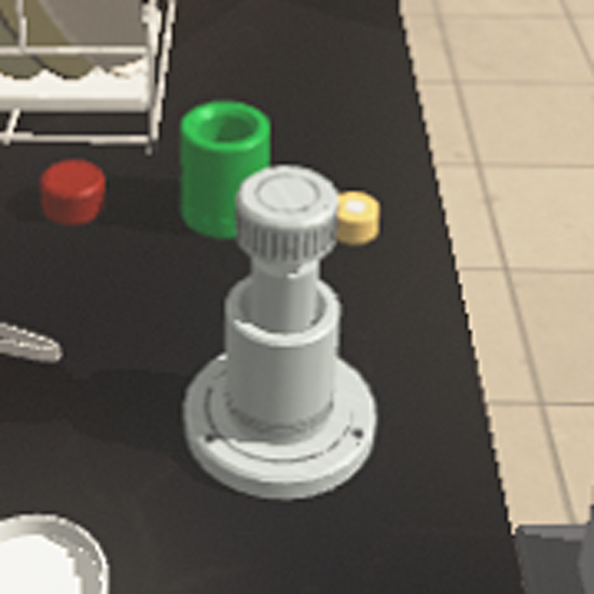

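View pics/zm_top.png

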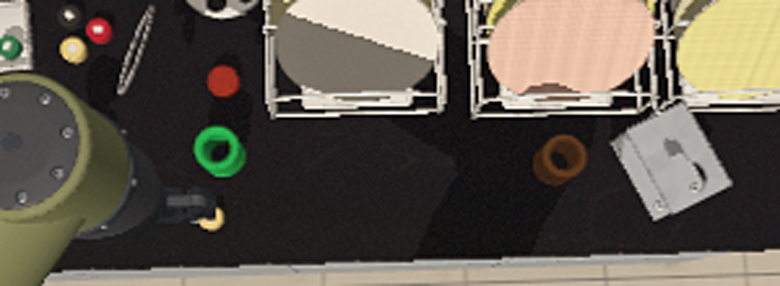

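View pics/zm_w.png

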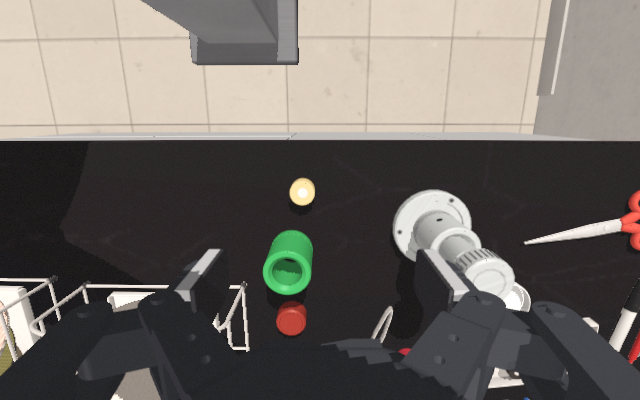

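The mould is closed with the plunger standing upright in the sleeve (side view (337,255)). The large tablet, finished mount and green and brown tubes are where they were. One last height check on the plunger head, then hand in.

Run:
```python
from h import *
s=dict(np.load("zm_s.npz"));w=dict(np.load("zm_w.npz"))
im=cv2.imread("pics/zm_w.png");
ps=(250+288/3.3,200+193/3.3);pw=(491,279)
print("head top centre",tri([ray(s,ps),ray(w,pw)]), onplane(s,ps,.145), onplane(w,pw,.145))
a=robot.sense();print(a['time'],np.round(a['qd'],3).max())
robot.job_done()
```

```text
head top centre (array([0.47500998, 0.40168572, 0.14447748]), [np.float64(0.0006238859806190396), np.float64(0.0006238859806189811)]) [[0.47558719 0.40194069 0.145     ]] [[0.47403395 0.40141233 0.145     ]]
47.125 0.005
the job is handed in; nothing more can be done
```

The mould is charged and closed in the order asked, and the job was handed in at about 47 s. The section stands on the spigot with the sleeve home over it. The 31 mm tablet is in the bore, and the plunger came off the hanger by sliding to the wide end and lifting out.

**Last checks:**
- **Section:** its centre matched the base centre to within about 1 mm.
- **Sleeve:** it seated at tool height 36.2 mm, against 36.1 mm predicted.
- **Plunger:** it met the tablet at tool height 111.5 mm, against 111.4 mm predicted. Its head top triangulates to 144.5 mm, where 145 mm is expected.
- **Left alone:** the large tablet, finished mount and brown and green tubes look undisturbed in the final pictures. The plunger's lower end went straight from the hanger into the bore, clear of the bench.

**What failed or disagreed:**
- **Missed grasp:** my first grasp of the section closed on air. Both cameras showed the fingertips about 15 mm behind the reported tool point, not 22 mm ahead, so I used the measured value from then on.
- **Tablet insertion:** I felt about 12 N, probably the fingertips on the sleeve rim. I backed off and let the tablet drop in from there.
- **Plunger head position:** the final two-view check put it about 4–5 mm from the base centre. That is more than the roughly 1.5 mm each way the bore allows, though the plunger end can lean a little. My hand-picked pixels in that check were rough, and the side picture shows it standing upright in the sleeve.

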